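Stow, lock and log a sample jar

TASK

Stand the blue-capped sample jar in the round nest of the open drawer and push the drawer fully shut; then lower the red-headed locking rod from its stand down through the rack's eye and the drawer's eye until its head rests on the rack. With the drawer locked, squeeze the code reader's orange trigger fully and let it go again to log the sample. Leave the other two jars where they stand.

Things in the scene. Friction and masses are not known exactly. Their poses are not given: they have to be found in the camera images.
- jar_blue: white sample jar with a blue cap, round, 38 mm in diameter, 64 mm tall, 70 g, standing on a white mat; origin at the centre of its underside, z up. It is to stand in the drawer's nest
- jar_red: same jar with a red cap, to be left alone; origin at the centre of its underside
- jar_yellow: same jar with a yellow cap, to be left alone; origin at the centre of its underside
- drawer (a joint): how far the drawer stands out of the rack, m: 0 shut, at most 0.135; moves with about 2 N along the rack's x. Rack: fixed white housing 150 mm deep (x), 112 wide (y), 90 tall, open at its front (-x, to the robot). Drawer: blue front panel, top 46 mm above the bench, side walls up to 30 mm, yellow tab 40 mm long, 30 wide, 8 thick sticking out of the middle of the panel
- nest (a point): centre of the floor of the drawer's nest, a white round collar of 46 mm inner diameter and 12 mm height on the drawer's floor (10 mm above the bench); it moves with the drawer; x points into the rack, z up. With the drawer shut the rack's roof (underside 84 mm above the bench) covers it
- rack_eye (a point): centre of the top face (90 mm above the bench) of the 12 mm round hole in the steel plate, 8 mm thick, 40 mm wide, that juts 40 mm out of the rack's front edge at roof height; the hole lies 22 mm in front of the rack's front edge and 18 mm behind the plate's outer edge. Its x axis points into the rack, the way the drawer shuts; z up
- drawer_eye (a point): centre of the top face (44 mm above the bench) of the 15 mm round hole in the drawer's yellow tab; with the drawer shut it lies exactly under rack_eye; axes as rack_eye
- tab_end (a point): middle of the outer end face of the yellow tab, 40 mm above the bench, 24 mm in front of drawer_eye; here the drawer can be pushed; with the drawer shut it stands 6 mm further out than the plate above
- rod: steel locking rod, upright: shaft 9 mm in diameter and 80 mm long with a tapered foot, topped by a red round head 22 mm in diameter and 36 mm tall; origin at the foot's tip, z along the shaft to the head; 70 g. At the start it hangs through a hole in the stand, its head resting on the stand's top
- rod_shoulder (a point): centre of the underside of the rod's red head, 80 mm above the rod's tip; it comes to rest on the stand's top or on rack_eye
- rod_stand: fixed grey stand, 60 mm by 66 mm, 90 mm tall, with a 13 mm hole in its top plate; origin at the centre of its underside, under the hole
- trigger (a joint): angle of the reader's orange trigger: 0 at rest, 0.3 rad fully squeezed; a spring pushes it back (about 6 N on the pad when fully squeezed)
- reader_grip (a point): middle of the black pistol grip of the code reader, clamped on its side in a fixed holder, 55 mm above the bench. The grip is a level bar along this frame's x axis, 32 mm wide (y) and 30 mm tall (z), its free end at -x; the trigger lies along its -y side, the reader's body at +x beyond 50 mm
- trigger_pad (a point): middle of the outer face of the trigger's finger pad, beside the grip at the same height; the trigger is 52 mm long and 24 mm tall, hinged on a vertical axis near the reader's body. Squeezed towards the grip it travels about 11 mm here; from here to the far side of the grip is 53 mm at rest
Not all that is in view belongs to the job. What is shaped like the jar_blue but black or turquoise is not meant.

How it is judged (in metres and radians):
On the way, in this order (a step that is already met when the one before it is completed fails the run):
1. the blue-capped jar stands upright in the drawer's nest, let go (horizontal distance between jar_blue and nest below 0.008 m and z of jar_blue in the frame of nest between -0.004 and 0.004 m and angle between jar_blue's own z axis and vertical below 0.12 rad and contact force between the fingers and jar_blue below 0.1 N), for 0.2 s.
2. the drawer is fully shut with the jar standing in its nest (value of joint drawer below 0.004 m and horizontal distance between jar_blue and nest below 0.008 m and z of jar_blue in the frame of nest between -0.004 and 0.004 m and angle between jar_blue's own z axis and vertical below 0.12 rad), for 0.1 s.
3. the rod is through both eyes, its head resting on the rack (value of joint drawer below 0.004 m and horizontal distance between rod_shoulder and rack_eye below 0.004 m and horizontal distance between rod and drawer_eye below 0.007 m and z of rod_shoulder in the frame of rack_eye between -0.004 and 0.004 m and angle between rod's own z axis and vertical below 0.1 rad), for 0.1 s.
4. the reader's trigger is squeezed, the drawer being locked (all of step 3 and value of joint trigger above 0.24 rad), for 0.1 s.
At the end, for the whole second after the job is handed in: Blue jar upright in the nest (8 mm, 4 mm in height, 0.12 rad); drawer shut within 4 mm; rod through both eyes (shoulder within 4 mm of rack_eye, tip within 7 mm of the drawer eye's axis, tilt under 0.1 rad); trigger, squeezed past 0.24 rad after locking, back under 0.05; all at rest (all of step 3 and horizontal distance between jar_blue and nest below 0.008 m and z of jar_blue in the frame of nest between -0.004 and 0.004 m and angle between jar_blue's own z axis and vertical below 0.12 rad and value of joint trigger below 0.05 rad and linear speed of each of jar_blue, rod below 0.02 m/s); the robot touches nothing.
It fails at once if another jar moved more than 30 mm or tipped (distance of any of jar_red, jar_yellow from where it was at the start of the episode above 0.03 m or angle between any of jar_red, jar_yellow's own z axis and vertical above 0.5 rad).
It also fails if it takes over 72 s, if anything falls off the work surface, if the arm or the gripper's body presses on something with over 40 N, if the wrist force passes 120 N, or if a joint passes its speed limit or range.

ROBOT

A 6-joint arm with a two-finger parallel gripper is mounted at the origin on the work surface. World frame = base frame: x ahead of the robot, y to its left, z up, the work surface at z = 0. Lengths are in mm, angles in rad, forces in N, time in s.
With the tool pointing down it reaches from about 350 to 775 mm from the base axis. Payload 7.3 kg.
Tool frame: the origin (TCP) lies midway between the tips of the shut fingers; the grasp point (between the pads) lies 19 mm behind it; z points along the fingers, y is the line along which they close (so a half turn about z gives the same grasp; the last joint's range is limited). The gripper opens to 92 mm and grips with 3 to 60 N. Pads are 19 mm wide; open, the fingers measure 130 mm over their backs; the gripper's body (75 mm by 190 mm) begins 47 mm behind the grasp point.
Start: joints at [-1.251, 0.342, 1.524, -0, 1.275, -0.146], TCP at [235.821, -469.077, 226.741] pointing down, gripper open.
Joint ranges: [-2.53, 2.53], [-0.77, 2.02], [0.04, 2.7], [-1, 4.14], [0.28, 2.66], [-3.11, 3.11]. Speed limits (rad/s): [2.57, 2.57, 3.14, 3.14, 3.14, 3.14].

INTERFACE

Orientations are given as [roll, pitch, yaw] about the fixed x, y, z axes, in that order (R = Rz(yaw) Ry(pitch) Rx(roll)).
In Python, from plant import bot gives the robot as it stands.
- The arm moves only by the tool servo_tool, never from a script. Its argument "deltas" is a list of rows, each a list of 2 entries, a list of its own where there are three numbers: the shift along the tool's x, y, z in m, then the turn, a rotation vector about the tool's x, y, z in degrees. A call has 1 to 20 rows; each row shifts and turns the commanded pose from where the row before left it, along the tool's axes as they then stand; what a row does not reach is not made up. A row lasts 1/8 s, in which the tool goes at most 62.5 mm and 10.7 degrees, less where a joint would pass 70% of its speed; a pose out of reach is approached as far as the arm can. A call with a gripper value outside its range is refused whole. "fingers" is the opening, from 0 (shut) to 1 (fully open), set as the call begins (left out, the last holds). The fingers move at their own pace and stop on an object; the grip force is fixed at half the most. Time passes only in rows, so rows that do not move let the fingers close. It gives the time, the measured TCP pose, the force, the opening and the grip force at its end, in the units of the state.
- bot.get_obs(): the state, without advancing time (a new reading comes with each control period).
- bot.capture(name): name is "scene" or "side" or "wrist"; returns the picture (400x640x3 uint8, red, green, blue); there is no depth.
- bot.camera_model(name): a dict with "mtx" (3x3 intrinsics, pixels), "xyz" and "rotation" of the camera in the world. Camera axes: x right, y down, z forward; pixel columns grow to the right and rows downward; lengths in mm; the calibration is good to about 2 mm. A picture is of the moment at which its call begins: read the wrist's pose just before it. camera_model takes no time and is no camera call; for the wrist camera it gives the pose at the moment of the call.
- bot.close_job(): hands the job in; it is judged then, once.
The state is a dict: "time": time; "joint_positions": joint angles; "dq": joint speeds; "tau": joint torques, N m; "tool_pos": TCP position; "tcp_rot": TCP orientation; "contact_force": force on the tool from outside, world axes, zero at the start; "moment": the same for the moment, N m; "grip_width": finger opening in mm; "finger_force": force on a finger pad.
Only numpy, scipy, OpenCV 4.12 (cv2) and the standard library are available. Lean on these libraries where they do the work, as an engineer would, in place of code of your own. Each camera call takes 0.05 s, during which the arm holds its last target. There are 200 camera calls.

## Working session

There is one attempt and no reset: what is moved stays moved. The work goes in short steps, Python scripts to look and compute and a tool call to move; the robot and the scene stay as the last step left them, time stands still between calls to the robot, and variables do not carry over. Pictures are saved under pics/ and viewed, at most 10 in all, crops included, and the job is handed in when it is done.

Besides the shell and the picture viewer there is one more tool, called in YAML: its name, and indented under it one key for each argument. servo_tool: Moves the arm, as the interface text tells. Its arguments: {"type":"object","properties":{"deltas":{"type":"array"},"fingers":{"type":"number"}},"required":["deltas"]}

```bash
ls; mkdir -p pics; python3 - <<'E'
from plant import bot
import cv2,numpy as np
o=bot.get_obs();print(o)
a=[cv2.cvtColor(bot.capture(n),cv2.COLOR_RGB2BGR) for n in("scene","side")]
for n,i in zip(("scene","side"),a):
    cv2.imwrite(f"pics/{n}0.png",i)
    m=bot.camera_model(n);print(n,m)
E
```

```text
pics
{'time': 0.0, 'joint_positions': array([-1.25103517e+00,  3.42718390e-01,  1.52505057e+00,  4.66441531e-06,
        1.27537897e+00, -1.45988027e-01]), 'dq': array([ 5.33184840e-05, -5.63168072e-04, -8.32826978e-04,  3.83489461e-04,
       -1.30793447e-03, -1.54066139e-03]), 'tau': array([-4.11077126e-03, -4.31256652e+01, -2.44223177e+01,  7.13164313e-02,
        5.61437826e-02, -1.08575796e-04]), 'tool_pos': array([ 235.66779237, -468.66632793,  226.03549937]), 'tcp_rot': array([-3.14005458e+00, -2.30657955e-04,  4.65747646e-01]), 'contact_force': array([ 0.32726463,  0.32229674, -0.09032576]), 'moment': array([ 0.02135211, -0.01611701,  0.01925053]), 'finger_force': 0.0, 'grip_width': 91.84897716581368}
scene {'mtx': array([[514.91745653,   0.        , 327.4178895 ],
       [  0.        , 514.91745653, 193.35558397],
       [  0.        ,   0.        ,   1.        ]]), 'xyz': array([1289.94867138, -483.50681535,  923.20155189]), 'rotation': array([-2.34734727, -0.01029004,  1.07331896])}
side {'mtx': array([[370.45551278,   0.        , 326.48859695],
       [  0.        , 370.45551278, 200.48512609],
       [  0.        ,   0.        ,   1.        ]]), 'xyz': array([144.3154219 , 556.05471135, 600.61099858]), 'rotation': array([-2.18976851,  0.00554607, -2.57505501])}
```

View pics/scene0.png

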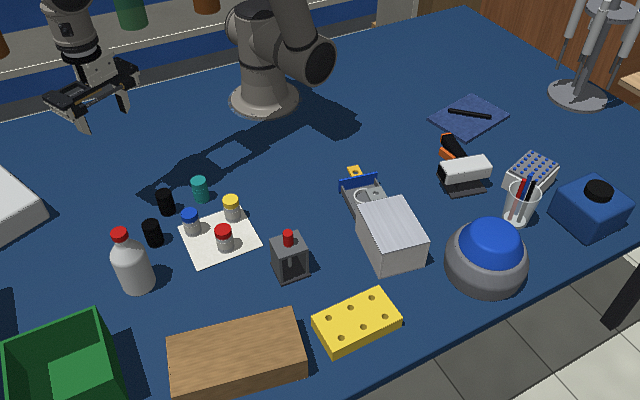

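View pics/side0.png

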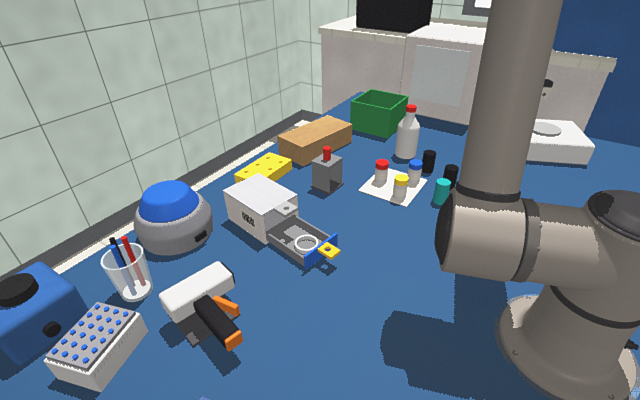

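The blue-capped jar is at scene (190,215) and side (416,165). These could be mistaken for it:
- the yellow jar at scene (231,205) and the red jar at (223,235)
- the turquoise jar at (199,188) and the black ones at (165,200) and (153,232)
- the red-capped bottle at (119,234) and the blue dome at (491,240)

Other things in the scene view: rod head (288,238), tab (354,171), trigger about (447,150).

I choose the blue cap standing on the white mat and check it in a close crop.

```bash
cat > h.py <<'E'
from plant import bot
import cv2,numpy as np
from scipy.spatial.transform import Rotation as R
def cam(n):
    m=bot.camera_model(n);return m['mtx'],np.array(m['xyz']),R.from_euler('xyz',m['rotation']).as_matrix()
def ray(c,p):
    d=c[2]@np.linalg.solve(c[0],[p[0],p[1],1.]);return c[1],d/np.linalg.norm(d)
def plane(c,p,z):
    o,d=ray(c,p);return o+d*(z-o[2])/d[2]
def tri(L):   # list of (cam,pixel) -> point, miss distance
    A=0;b=0
    for c,p in L:
        o,d=ray(c,p);P=np.eye(3)-np.outer(d,d);A=A+P;b=b+P@o
    x=np.linalg.solve(A,b)
    return x,max(np.linalg.norm(np.cross(x-ray(c,p)[0],ray(c,p)[1])) for c,p in L)
def proj(c,X):
    v=c[0]@c[2].T@(np.asarray(X,float)-c[1]);return v[:2]/v[2]
HSV={'blue':((105,150,90),(125,255,255)),'red':((172,150,90),(8,255,255)),'yellow':((20,150,120),(32,255,255)),'orange':((8,170,120),(18,255,255))}
def blobs(img,col,amin=25):
    h=cv2.cvtColor(img,cv2.COLOR_RGB2HSV);lo,hi=HSV[col]
    if lo[0]>hi[0]: m=cv2.inRange(h,lo,(180,)+hi[1:])|cv2.inRange(h,(0,)+lo[1:],hi)
    else: m=cv2.inRange(h,lo,hi)
    n,l,s,c=cv2.connectedComponentsWithStats(m)
    return [(c[i].round(1),s[i].tolist()) for i in range(1,n) if s[i,4]>=amin],l
def shot(n,f=None):
    c=cam(n);i=bot.capture(n)
    if f: cv2.imwrite(f'pics/{f}.png',cv2.cvtColor(i,cv2.COLOR_RGB2BGR))
    return c,i
E
python3 - <<'E'
from h import *
ims={n:cv2.cvtColor(cv2.imread(f'pics/{n}0.png'),cv2.COLOR_BGR2RGB) for n in('scene','side')}
for n in ims:
    for k in HSV:
        print(n,k,[(b[0].tolist(),b[1][2:]) for b in blobs(ims[n],k,20)[0]])
S,D=cam('scene'),cam('side')
for k,p,q in [('jb',(190,214),(416,164)),('jr',(223,230),(381.5,163)),('jy',(231,200),(401.5,180)),('rod',(288,238),(327,153)),('tab',(354,171),(328,250)),('nest',(366,195),(306,243)),('trig',(447,150),(231,330))]:
    x,e=tri([(S,p),(D,q)]);print(k,x.round(),round(e,1))
E
python3 - <<'E'
import cv2
a=cv2.imread('pics/scene0.png');b=cv2.imread('pics/side0.png')
r=lambda i,x,y,w,h:cv2.resize(i[y:y+h,x:x+w],(400,300),interpolation=cv2.INTER_CUBIC)
cv2.imwrite('pics/crop0.png',cv2.vconcat([cv2.hconcat([r(a,140,165,120,90),r(b,350,130,120,90)]),cv2.hconcat([r(a,320,140,184,138),r(b,150,180,200,150)])]))
E
```

```text
scene blue [([20.3, 16.9], [48, 34, 1017]), ([101.0, 6.8], [28, 16, 320]), ([152.2, 1.2], [25, 5, 69]), ([343.0, 11.5], [67, 27, 1093]), ([476.9, 50.1], [281, 130, 2847]), ([424.7, 31.5], [13, 8, 32]), ([454.0, 33.7], [7, 13, 27]), ([178.0, 50.0], [125, 41, 1996]), ([498.2, 34.9], [10, 7, 24]), ([458.2, 38.0], [7, 10, 22]), ([378.4, 46.1], [12, 9, 27]), ([480.0, 60.1], [15, 7, 23]), ([175.2, 85.4], [121, 57, 726]), ([37.0, 83.5], [76, 39, 1479]), ([469.2, 68.2], [13, 8, 20]), ([482.6, 71.2], [18, 13, 43]), ([501.7, 69.1], [9, 10, 26]), ([230.5, 72.6], [6, 9, 21]), ([540.2, 73.4], [12, 8, 30]), ([530.5, 76.4], [10, 12, 33]), ([505.6, 76.9], [12, 8, 26]), ([233.3, 86.2], [15, 23, 65]), ([199.4, 85.3], [23, 17, 98]), ([217.8, 82.4], [13, 9, 38]), ([320.0, 85.3], [15, 9, 22]), ([517.3, 85.0], [10, 10, 20]), ([523.3, 91.2], [13, 9, 25]), ([163.6, 94.9], [11, 13, 37]), ([221.6, 92.9], [10, 10, 28]), ([527.7, 99.6], [10, 15, 36]), ([102.5, 102.6], [29, 20, 107]), ([180.6, 102.6], [10, 7, 24]), ([206.8, 105.1], [15, 11, 31]), ([626.9, 123.1], [32, 51, 424]), ([112.9, 108.3], [14, 10, 36]), (
[... 2240 characters left out ...]
, 5, 21]), ([73.4, 343.9], [6, 5, 20]), ([94.0, 349.6], [5, 6, 21]), ([54.1, 350.6], [6, 6, 22]), ([64.3, 353.5], [6, 6, 22]), ([74.9, 356.5], [6, 6, 23]), ([85.1, 359.7], [5, 6, 22])]
side red [([410.6, 107.9], [10, 8, 68]), ([326.5, 152.4], [8, 15, 100]), ([381.6, 164.0], [13, 11, 119]), ([127.8, 247.9], [14, 26, 132])]
side yellow [([266.4, 167.3], [58, 30, 937]), ([401.0, 179.7], [14, 12, 131]), ([328.6, 250.2], [22, 17, 204])]
side orange [([226.5, 305.3], [26, 20, 262]), ([233.1, 340.1], [18, 21, 217])]
jb [ 432. -368.   61.] 3.1
jr [ 517. -319.   64.] 1.8
jy [ 433. -269.   60.] 2.1
rod [ 640. -217.  108.] 2.5
tab [465.  52.  41.] 0.3
nest [535.  43.  21.] 3.4
trig [505. 315.  39.] 4.0
```

View pics/crop0.png

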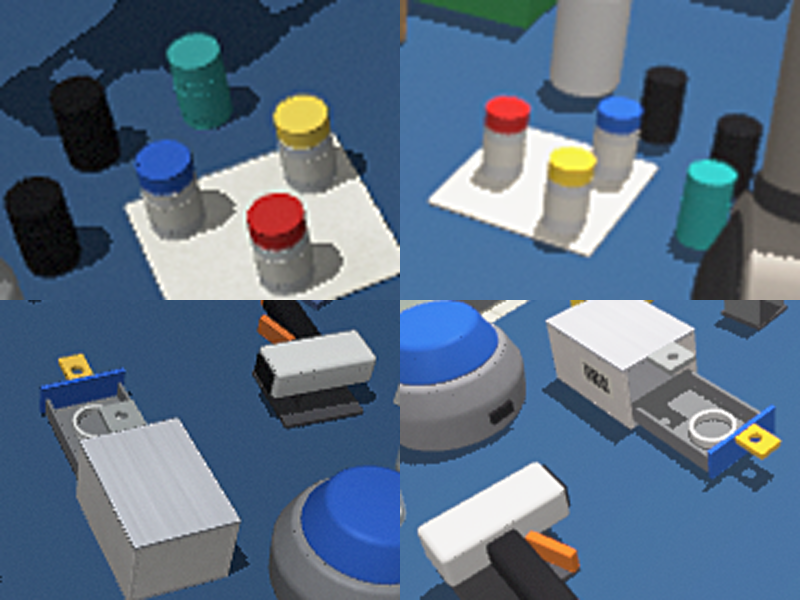

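The crop confirms the target: blue cap, white body, on the mat at scene (188,214). The black and turquoise ones stand off the mat. Next I work out the neighbours' spacing and the wrist camera's offset.

```bash
cat >> h.py <<'E'
def go(xyz,yaw,start=None,tilt=None):
    """deltas in tool frame from start (pos,yaw) or the present pose to xyz (mm), tool down with yaw"""
    o=bot.get_obs()
    p,r=(o['tool_pos'],R.from_euler('xyz',o['tcp_rot'])) if start is None else (np.array(start[0],float),R.from_euler('xyz',[np.pi,0,start[1]]))
    t=R.from_euler('xyz',[np.pi,0,yaw])
    d=r.inv().apply(np.array(xyz,float)-p);w=np.degrees((r.inv()*t).as_rotvec())
    print('go',np.round(xyz,1),'shift mm',d.round(1),'turn deg',w.round(2),'rows>=',round(max(np.linalg.norm(d)/62.5,np.linalg.norm(w)/10.7),1));
E
python3 - <<'E'
from h import *
S,D=cam('scene'),cam('side')
for k,p,q in [('bl1',(165,193),(429,155)),('bl2',(152,222),(451,170)),('tq',(199,180),(443,183)),('eye',(375,191),(287,208))]:
    x,e=tri([(S,p),(D,q)]);print(k,x.round(),round(e,1))
w=cam('wrist');o=bot.get_obs();T=R.from_euler('xyz',o['tcp_rot'])
print(w[0],T.inv().apply(w[1]-o['tool_pos']).round(1),(T.inv()*R.from_matrix(w[2])).as_rotvec(degrees=True).round(1))
go((432,-368,190),0.0);go((460,-330,230),0.0)
E
```

```text
bl1 [ 396. -397.   98.] 11.4
bl2 [ 356. -454.   15.] 13.2
tq [ 333. -313.   61.] 1.7
eye [593.  29.  91.] 1.6
[[277.6281087    0.         314.57025908]
 [  0.         277.6281087  200.98628523]
 [  0.           0.           1.        ]] [  75.5    0.6 -157.9] [-12.9 -12.9  89.3]
go [ 432 -368  190] shift mm [220.6  -1.8  36.2] turn deg [-8.000e-02  1.000e-02  2.669e+01] rows>= 3.6
go [ 460 -330  230] shift mm [262.7 -23.2  -3.8] turn deg [-8.000e-02  1.000e-02  2.669e+01] rows>= 4.2
```

servo_tool:
  deltas:
    - [[0.045, -0.002, 0], [0, 0, 0]]
    - [[0.045, -0.002, 0], [0, 0, 0]]
    - [[0.045, -0.002, 0], [0, 0, 0]]
    - [[0.045, -0.002, 0], [0, 0, 0]]
    - [[0.045, -0.002, 0], [0, 0, 0]]
    - [[0, 0, 0], [0, 0, 8.9]]
    - [[0, 0, 0], [0, 0, 8.9]]
    - [[0, 0, 0], [0, 0, 8.9]]
    - [[0, 0, 0], [0, 0, 0]]
    - [[0, 0, 0], [0, 0, 0]]
  fingers: 0.72

```text
time: 1.35
tool_pos: [432.2, -359.0, 226.5]
tcp_rot: [-3.141, 0.0, 0.003]
contact_force: [0.7, -0.3, -0.3]
grip_width: 66.0
finger_force: 0.0
```

```bash
python3 - <<'E'
from h import *
o=bot.get_obs();print(o['time'],o['tool_pos'],o['tcp_rot'],o['grip_width'])
c,i=shot('wrist','w1')
for k in('blue','red','yellow'):print(k,[(b[0].tolist(),b[1]) for b in blobs(i,k,150)[0]])
S,D=cam('scene'),cam('side')
for k,p,q in [('bl1',(165,193),(451,170)),('bl2',(152,222),(429,155))]:
    x,e=tri([(S,p),(D,q)]);print(k,x.round(),round(e,1))
E
```

```text
1.35 [ 432.24680305 -359.02016388  226.49276855] [-3.14129279e+00  3.53635832e-04  2.74100826e-03] 66.00597947962801
blue [([20.8, 141.8], [0, 133, 50, 16, 447]), ([319.5, 185.6], [310, 170, 28, 33, 427])]
red [([529.2, 103.5], [501, 81, 56, 45, 1939]), ([279.5, 112.6], [263, 96, 34, 34, 906])]
yellow [([241.5, 183.3], [225, 168, 34, 32, 833])]
bl1 [ 336. -398.   58.] 0.9
bl2 [ 418. -449.   60.] 0.6
```

View pics/w1.png

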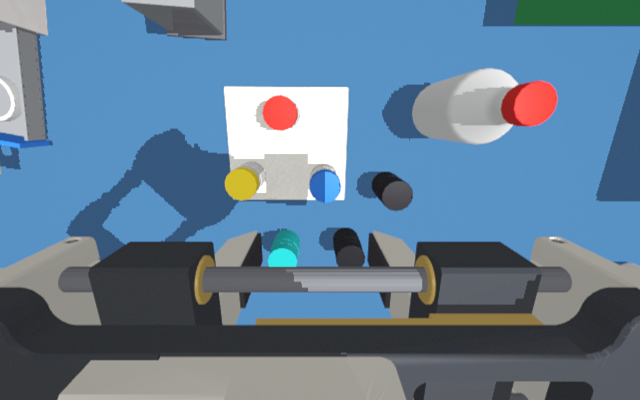

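The blue cap is at wrist (325,186), half in shadow, with red at (280,113), yellow at (242,183) and a black one at (395,190) about 80 mm away. I'll turn the grip line about 20° to clear the black one, then pin the cap down from a second view.

servo_tool:
  deltas:
    - [[0, 0, 0.02], [0, 0, 10]]
    - [[0, 0, 0.02], [0, 0, 10]]
    - [[-0.04, 0, 0], [0, 0, 0]]
    - [[-0.01, 0, 0], [0, 0, 0]]
    - [[0, 0, 0], [0, 0, 0]]
    - [[0, 0, 0], [0, 0, 0]]

```text
time: 2.15
tool_pos: [386.2, -342.6, 187.2]
tcp_rot: [3.141, -0.002, -0.349]
contact_force: [-0.3, 0.3, 0.5]
grip_width: 66.0
finger_force: 0.0
```

```bash
python3 - <<'E'
from h import *
c,i=shot('wrist','w2')
a=cv2.cvtColor(cv2.imread('pics/w1.png'),cv2.COLOR_BGR2HSV)
print(a[186,300:350].tolist())
g=proj(c,(432,-368,64)).astype(int);print(g)
h=cv2.cvtColor(i,cv2.COLOR_RGB2HSV);print(h[g[1],g[0]-28:g[0]+28:2].tolist())
E
```

```text
[[26, 9, 198], [26, 9, 196], [26, 11, 194], [26, 11, 194], [26, 10, 197], [23, 10, 198], [26, 9, 197], [27, 12, 197], [24, 13, 197], [109, 52, 182], [109, 161, 184], [107, 196, 185], [107, 193, 184], [107, 192, 185], [107, 194, 184], [108, 190, 185], [107, 194, 184], [107, 193, 185], [108, 190, 185], [108, 190, 185], [108, 191, 184], [107, 194, 185], [108, 190, 184], [108, 191, 183], [107, 190, 199], [104, 168, 255], [103, 164, 255], [103, 166, 255], [103, 165, 255], [103, 164, 255], [104, 163, 255], [103, 164, 255], [103, 164, 255], [103, 161, 255], [103, 163, 255], [104, 160, 255], [103, 162, 255], [103, 161, 255], [104, 162, 255], [106, 181, 255], [105, 141, 255], [112, 31, 255], [0, 0, 255], [0, 0, 255], [30, 1, 255], [106, 69, 208], [104, 141, 196], [104, 142, 197], [104, 141, 197], [104, 139, 198]]
[321 145]
[[26, 13, 134], [26, 13, 135], [26, 13, 136], [25, 11, 137], [26, 13, 137], [24, 9, 140], [23, 16, 140], [110, 158, 181], [107, 192, 212], [107, 187, 211], [107, 189, 211], [107, 188, 212], [107, 188, 212], [107, 183, 213], [107, 186, 212], [107, 184, 213], [107, 184, 213], [107, 185, 214], [107, 181, 214], [107, 184, 214], [107, 183, 215], [107, 181, 215], [107, 181, 215], [107, 179, 215], [107, 179, 216], [107, 188, 214], [0, 4, 209], [27, 10, 221]]
```

servo_tool:
  deltas:
    - [[0, 0, 0], [0, 0, -10]]
    - [[0, 0, 0], [0, 0, -10]]
    - [[0, 0, 0], [0, 0, -10]]
    - [[0, 0, 0], [0, 0, -10]]
    - [[0, 0, 0], [0, 0, 0]]
    - [[0, 0, 0], [0, 0, 0]]

```text
time: 2.95
tool_pos: [385.7, -342.1, 186.7]
tcp_rot: [3.141, -0.0, 0.346]
contact_force: [0.7, 0.5, -0.7]
grip_width: 66.1
finger_force: 0.0
```

```bash
cat >> h.py <<'E'
def comp(i,g,smin=120):
    m=(cv2.cvtColor(i,cv2.COLOR_RGB2HSV)[...,1]>smin).astype(np.uint8)
    n,l,s,c=cv2.connectedComponentsWithStats(m);k=l[int(g[1]),int(g[0])]
    pts=np.argwhere(l==k)[:,::-1].astype(np.float32)
    return c[k],s[k],cv2.minEnclosingCircle(pts)
E
python3 - <<'E'
from h import *
o=bot.get_obs();print(o['tool_pos'],o['tcp_rot'])
c,i=shot('wrist','w3')
g=proj(c,(432,-368,64));r=comp(i,g);print(g,r)
# w1, w2 cams rebuilt from TCP poses through the fixed hand-eye offset
T=R.from_euler('xyz',o['tcp_rot']);off=T.inv().apply(c[1]-o['tool_pos']);Q=(T.inv()*R.from_matrix(c[2]))
def mk(p,e):
    t=R.from_euler('xyz',e);return c[0],np.array(p)+t.apply(off),(t*Q).as_matrix()
L=[(c,r[0])];print(plane(c,r[0],64),plane(c,r[2][0],64))
for f,p,e in[('w1',[432.25,-359.02,226.5],[-3.1413,.0003,.0027]),('w2',[386.2,-342.6,187.2],[3.141,-.002,-.349])]:
    k=mk(p,e);j=cv2.cvtColor(cv2.imread(f'pics/{f}.png'),cv2.COLOR_BGR2RGB)
    q=comp(j,proj(k,(432,-368,64)));print(q);print(plane(k,q[0],64));L.append((k,q[0]))
print(tri(L))
E
```

```text
[ 385.67836724 -342.07836074  186.68276696] [ 3.14140942e+00 -7.53676490e-05  3.45799687e-01]
[353.35782049 161.20527584] (array([300.10064913, 124.8195518 ]), array([     0,      0,    640,    268, 130791], dtype=int32), ((319.5, 133.5), 346.2695007324219))
[ 447.27453804 -305.79866965   64.        ] [ 445.96514332 -326.41993136   64.        ]
(array([331.84359352, 127.30667922]), array([     0,      0,    640,    268, 129611], dtype=int32), ((319.5, 133.0), 346.0770263671875))
[ 499.07322555 -378.91051143   64.        ]
(array([325.26708633, 143.33093525]), array([ 307,  125,   38,   38, 1112], dtype=int32), ((325.2856140136719, 143.29266357421875), 18.84654426574707))
[ 431.78850549 -371.48736326   64.        ]
(array([ 496.92494504, -344.88708304,  808.98963327]), np.float64(25.3554705410233))
```

```bash
python3 - <<'E'
from h import *
o=bot.get_obs()
c=cam('wrist');T=R.from_euler('xyz',o['tcp_rot']);off=T.inv().apply(c[1]-o['tool_pos']);Q=(T.inv()*R.from_matrix(c[2]))
def mk(p,e):
    t=R.from_euler('xyz',e);return c[0],np.array(p)+t.apply(off),(t*Q).as_matrix()
L=[]
for f,p,e in[('w1',[432.25,-359.02,226.5],[-3.1413,.0003,.0027]),('w2',[386.2,-342.6,187.2],[3.141,-.002,-.349]),('w3',o['tool_pos'],o['tcp_rot'])]:
    k=mk(p,e);j=cv2.cvtColor(cv2.imread(f'pics/{f}.png'),cv2.COLOR_BGR2RGB)
    q=comp(j,proj(k,(432,-371,64)),152);print(q,plane(k,q[2][0],64));L.append((k,q[2][0]))
print(tri(L))
E
```

```text
(array([324.62645914, 185.92736706]), array([310, 170,  30,  33, 771], dtype=int32), ((325.1219482421875, 186.21951293945312), 16.517337799072266)) [ 431.55648873 -372.35053706   64.        ]
(array([325.27145522, 143.37313433]), array([ 307,  125,   37,   37, 1072], dtype=int32), ((325.2362976074219, 143.4673614501953), 18.602375030517578)) [ 431.66334697 -371.40330061   64.        ]
(array([300.07390093, 122.87218823]), array([     0,      0,    640,    267, 117008], dtype=int32), ((319.5, 133.0), 346.0770263671875)) [ 446.31845459 -326.1883412    64.        ]
(array([ 441.9756149 , -355.447814  ,  108.46225699]), np.float64(31.271104129388927))
```

```bash
python3 - <<'E'
from h import *
o=bot.get_obs()
c=cam('wrist');T=R.from_euler('xyz',o['tcp_rot']);off=T.inv().apply(c[1]-o['tool_pos']);Q=(T.inv()*R.from_matrix(c[2]))
def mk(p,e):
    t=R.from_euler('xyz',e);return c[0],np.array(p)+t.apply(off),(t*Q).as_matrix()
print(tri([(mk([432.25,-359.02,226.5],[-3.1413,.0003,.0027]),(325.1,186.2)),(mk([386.2,-342.6,187.2],[3.141,-.002,-.349]),(325.25,143.4)),(cam('scene'),(189,211.5)),(cam('side'),(415.2,162))]))
go((431.6,-372,30),o['tcp_rot'][2])
E
```

```text
(array([ 432.87659921, -370.29345997,   68.48257994]), np.float64(3.003149268813721))
go [ 431.6 -372.    30. ] shift mm [ 33.1  43.8 156.7] turn deg [ 0.01 -0.   -0.  ] rows>= 2.7
```

servo_tool:
  deltas:
    - [[0.033, 0.044, 0], [0, 0, 0]]
    - [[0, 0, 0.05], [0, 0, 0]]
    - [[0, 0, 0.05], [0, 0, 0]]
    - [[0, 0, 0.03], [0, 0, 0]]
    - [[0, 0, 0.015], [0, 0, 0]]
    - [[0, 0, 0.01], [0, 0, 0]]
    - [[0, 0, 0], [0, 0, 0]]
    - [[0, 0, 0], [0, 0, 0]]

```text
time: 4.0
tool_pos: [432.0, -372.6, 32.9]
tcp_rot: [3.14, -0.001, 0.349]
contact_force: [0.5, 0.5, 0.2]
grip_width: 66.0
finger_force: 0.0
```

servo_tool:
  deltas:
    - [[0, 0, 0], [0, 0, 0]]
    - [[0, 0, 0], [0, 0, 0]]
    - [[0, 0, 0], [0, 0, 0]]
    - [[0, 0, 0], [0, 0, 0]]
    - [[0, 0, 0], [0, 0, 0]]
    - [[0, 0, 0], [0, 0, 0]]
  fingers: 0

```text
time: 4.75
tool_pos: [431.5, -372.1, 31.9]
tcp_rot: [3.141, -0.0, 0.349]
contact_force: [0.1, -0.1, 1.5]
grip_width: 37.5
finger_force: 30.0
```

servo_tool:
  deltas:
    - [[0, 0, -0.04], [0, 0, 0]]
    - [[0, 0, -0.05], [0, 0, 0]]
    - [[0, 0, -0.05], [0, 0, 0]]
    - [[0, 0, -0.05], [0, 0, 0]]
    - [[0.0225, -0.047, 0], [0, 0, 0]]
    - [[0.0225, -0.047, 0], [0, 0, 0]]
    - [[0.0225, -0.047, 0], [0, 0, 0]]
    - [[0.0225, -0.047, 0], [0, 0, 0]]
    - [[0.0225, -0.047, 0], [0, 0, 0]]
    - [[0.0225, -0.047, 0], [0, 0, 0]]
    - [[0.0225, -0.047, 0], [0, 0, 0]]
    - [[0.0225, -0.047, 0], [0, 0, 0]]
    - [[0, 0, 0], [0, 0, 10]]
    - [[0, 0, 0], [0, 0, 10]]
    - [[0, 0, 0], [0, 0, 10]]
    - [[0, 0, 0], [0, 0, 0]]
    - [[0, 0, 0], [0, 0, 0]]

```text
time: 6.88
tool_pos: [472.0, 42.8, 221.6]
tcp_rot: [3.141, 0.0, -0.171]
contact_force: [-0.9, -0.3, -0.4]
grip_width: 37.7
finger_force: 30.0
```

```bash
python3 - <<'E'
from h import *
o=bot.get_obs();print(o['time'],o['tool_pos'],o['tcp_rot'],o['grip_width'])
c,i=shot('wrist','w4')
for X in [(465,52,44),(535,43,10),(593,29,90)]: print(proj(c,X))
E
```

```text
6.875 [471.97942824  42.80781418 221.56424135] [ 3.14147271e+00  2.25483480e-04 -1.71422180e-01] 37.68418887887535
[307.24065341 189.86713453]
[305.12080731 130.40340064]
[305.98743142  69.30258899]
```

View pics/w4.png

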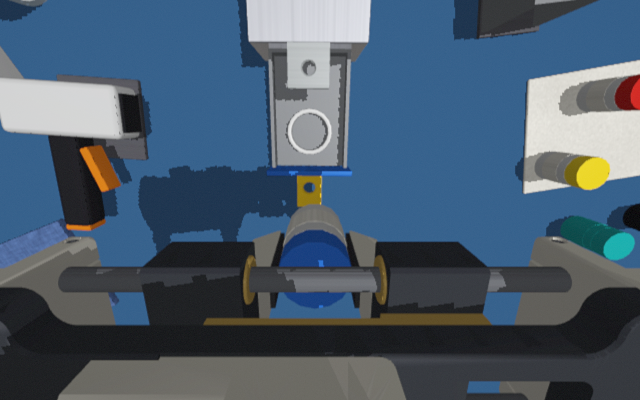

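Wrist view: nest ring at (308,131), drawer eye (309,187), rack eye (310,68), trigger (100,168), grip end (85,225). I measure these from here and again after a sideways shift.

```bash
cat >> h.py <<'E'
def holes(c,i,guess,r=16):
    """centres of ring hole / eyes: contour (both polarities, Otsu in ROI) nearest the guess with round shape"""
    out={}
    for k,X in guess.items():
        g=proj(c,X);s=c[0][0,0]/np.linalg.norm(c[1]-X);rad={'nest':23,'deye':7.5,'reye':6}[k]*s
        w=int(rad*2.4);x0,y0=(g-w).astype(int);roi=i[max(y0,0):y0+2*w+1,max(x0,0):x0+2*w+1]
        ch=roi[...,0] if k=='deye' else cv2.cvtColor(roi,cv2.COLOR_RGB2GRAY)
        ch=cv2.resize(ch,None,fx=4,fy=4,interpolation=cv2.INTER_CUBIC)
        _,m=cv2.threshold(ch,0,255,cv2.THRESH_OTSU);best=None
        for q in cv2.findContours(255-m,cv2.RETR_CCOMP,cv2.CHAIN_APPROX_NONE)[0]:
            if len(q)<12: continue
            (a,b),(d1,d2),_=cv2.fitEllipse(q);p=np.array([(a+.5)/4-.5+max(x0,0),(b+.5)/4-.5+max(y0,0)]);rr=(d1+d2)/16
            e=abs(rr-rad)/rad+np.linalg.norm(p-g)/(2*rad)
            if best is None or e<best[0]: best=(e,p.round(2),round(rr,1),round(rad,1))
        out[k]=best
    return out
G={'nest':np.array([535,43,22.]),'deye':np.array([465,52,44.]),'reye':np.array([593,29,90.])}
E
python3 - <<'E'
from h import *
i=cv2.cvtColor(cv2.imread('pics/w4.png'),cv2.COLOR_BGR2RGB);c=cam('wrist')
for k,b in holes(c,i,G).items(): print(k,b,plane(c,b[1],G[k][2]).round(1))
np.savez('v4',a=c[0],b=c[1],c=c[2])
E
```

```text
nest (np.float64(0.2842805980620061), array([302.68, 131.86]), 21.7, np.float64(17.8)) [534.2  45.8  22. ]
deye (np.float64(0.3915336579719246), array([308.84, 187.05]), 5.3, np.float64(6.0)) [468.2  49.4  44. ]
reye (np.float64(0.511529526838649), array([308.35,  66.94]), 6.9, np.float64(5.7)) [594.7  26.3  90. ]
```

servo_tool:
  deltas:
    - [[0, -0.05, 0], [0, 0, 0]]
    - [[0, -0.02, 0], [0, 0, 0]]
    - [[0, 0, 0], [0, 0, 0]]
    - [[0, 0, 0], [0, 0, 0]]

```text
time: 7.42
tool_pos: [484.1, 111.2, 221.6]
tcp_rot: [3.141, 0.0, -0.174]
contact_force: [-0.5, -0.4, -0.4]
grip_width: 37.4
finger_force: 30.0
```

```bash
python3 - <<'E'
from h import *
i4=cv2.cvtColor(cv2.imread('pics/w4.png'),cv2.COLOR_BGR2RGB);z=np.load('v4.npz');c4=(z['a'],z['b'],z['c'])
o=bot.get_obs();print(o['tool_pos'],o['tcp_rot']);c,i=shot('wrist','w5')
h4=holes(c4,i4,G);h5=holes(c,i,G);P={}
for k in G: P[k]=tri([(c4,h4[k][1]),(c,h5[k][1])]);print(k,h5[k],plane(c4,h4[k][1],G[k][2]).round(1),plane(c,h5[k][1],G[k][2]).round(1),'tri',P[k][0].round(1),round(P[k][1],1))
E
```

```text
[484.08161827 111.24428965 221.60347195] [ 3.14109745e+00  2.01554915e-04 -1.73934136e-01]
nest (np.float64(0.4396725542743101), array([355.41, 132.01]), 22.9, np.float64(17.6)) [534.2  45.8  22. ] [534.7  49.1  22. ] tri [533.5  46.7   3.8] 0.0
deye (np.float64(0.32226014518425866), array([364.6 , 187.44]), 5.5, np.float64(5.9)) [468.2  49.4  44. ] [467.9  49.7  44. ] tri [467.8  49.5  43. ] 0.2
reye (np.float64(0.676722697355023), array([380.84,  67.34]), 7.7, np.float64(5.6)) [594.7  26.3  90. ] [594.5  26.6  90. ] tri [594.7  26.3  89.1] 0.1
```

```bash
python3 - <<'E'
from h import *
i4=cv2.cvtColor(cv2.imread('pics/w4.png'),cv2.COLOR_BGR2RGB);z=np.load('v4.npz');c4=(z['a'],z['b'],z['c'])
i5=cv2.cvtColor(cv2.imread('pics/w5.png'),cv2.COLOR_BGR2RGB);c5=cam('wrist')
L=[]
for i,c in((i4,c4),(i5,c5)):
    g=proj(c,(534,38,22));x0,y0=(g-32).astype(int);roi=cv2.resize(i[y0:y0+64,x0:x0+64],None,fx=4,fy=4,interpolation=cv2.INTER_CUBIC)
    h=cv2.cvtColor(roi,cv2.COLOR_RGB2HSV);m=((h[...,2]>205)&(h[...,1]<40)).astype(np.uint8)*255
    cs,hi=cv2.findContours(m,cv2.RETR_CCOMP,cv2.CHAIN_APPROX_NONE)
    for q,hh in zip(cs,hi[0]):
        if len(q)>120:
            (a,b),d,_=cv2.fitEllipse(q);p=((a+.5)/4-.5+x0,(b+.5)/4-.5+y0);print(np.round(p,1),np.round(d,1)/8,'hole' if hh[3]>=0 else 'outer',plane(c,p,22).round(1))
    L.append(cv2.resize(roi,(400,400)))
cv2.imwrite('pics/c5.png',cv2.cvtColor(np.hstack(L),cv2.COLOR_RGB2BGR))
E
```

```text
[309.5 131. ] [21.3625 21.9   ] outer [533.8  37.2  22. ]
[309.4 131.1] [18.9625 19.6625] hole [533.7  37.3  22. ]
[364.8 131.1] [21.125  22.3625] outer [533.8  37.2  22. ]
[364.8 131.2] [18.6375 19.8   ] hole [533.6  37.2  22. ]
```

View pics/c5.png

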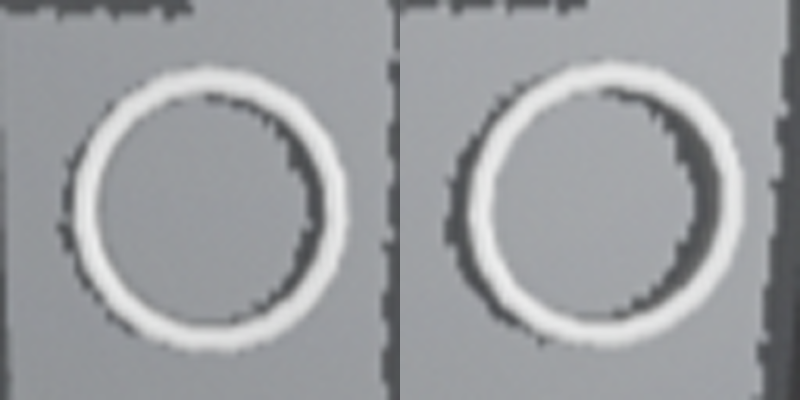

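Both views put the nest at (533.7, 37.2), on the line between the eyes, and they agree at the collar's 22 mm height.

```bash
python3 - <<'E'
from h import *
go((533.7,37.2,100),-.18)
E
```

```text
go [533.7  37.2 100. ] shift mm [ 61.7  64.  121.7] turn deg [0.03 0.01 0.31] rows>= 2.4
```

servo_tool:
  deltas:
    - [[0.031, 0.032, 0], [0, 0, 0.3]]
    - [[0.0307, 0.032, 0], [0, 0, 0]]
    - [[0, 0, 0.04], [0, 0, 0]]
    - [[0, 0, 0.04], [0, 0, 0]]
    - [[0, 0, 0.0417], [0, 0, 0]]
    - [[0, 0, 0], [0, 0, 0]]
    - [[0, 0, 0], [0, 0, 0]]

```text
time: 8.35
tool_pos: [534.6, 37.3, 101.5]
tcp_rot: [-3.141, -0.002, -0.181]
contact_force: [-0.1, -0.0, -0.7]
grip_width: 37.6
finger_force: 30.0
```

servo_tool:
  deltas:
    - [[0, 0, 0.02], [0, 0, 0]]
    - [[0, 0, 0.02], [0, 0, 0]]
    - [[0, 0, 0.01], [0, 0, 0]]
    - [[0, 0, 0.006], [0, 0, 0]]
    - [[0, 0, 0], [0, 0, 0]]
    - [[0, 0, 0], [0, 0, 0]]

```text
time: 9.1
tool_pos: [534.2, 37.9, 44.7]
tcp_rot: [-3.142, -0.001, -0.18]
contact_force: [-1.0, 0.1, -0.7]
grip_width: 37.6
finger_force: 30.0
```

servo_tool:
  deltas:
    - [[0, 0, 0.0015], [0, 0, 0]]
    - [[0, 0, 0.001], [0, 0, 0]]
    - [[0, 0, 0], [0, 0, 0]]
    - [[0, 0, 0], [0, 0, 0]]

```text
time: 9.6
tool_pos: [533.7, 37.9, 41.5]
tcp_rot: [3.142, -0.0, -0.18]
contact_force: [-0.1, 0.1, -0.2]
grip_width: 37.4
finger_force: 30.0
```

servo_tool:
  deltas:
    - [[0, 0, 0.001], [0, 0, 0]]
    - [[0, 0, 0], [0, 0, 0]]
    - [[0, 0, 0], [0, 0, 0]]

```text
time: 9.98
tool_pos: [533.7, 37.9, 40.5]
tcp_rot: [3.141, -0.0, -0.18]
contact_force: [0.1, 0.6, -0.6]
grip_width: 37.4
finger_force: 30.0
```

servo_tool:
  deltas:
    - [[0, 0, 0.001], [0, 0, 0]]
    - [[0, 0, 0], [0, 0, 0]]
    - [[0, 0, 0], [0, 0, 0]]

```text
time: 10.35
tool_pos: [533.7, 37.9, 39.5]
tcp_rot: [3.142, -0.0, -0.18]
contact_force: [0.3, -1.0, -0.3]
grip_width: 37.5
finger_force: 30.0
```

servo_tool:
  deltas:
    - [[0, 0, 0.001], [0, 0, 0]]
    - [[0, 0, 0], [0, 0, 0]]
    - [[0, 0, 0], [0, 0, 0]]

```text
time: 10.72
tool_pos: [533.7, 37.9, 38.5]
tcp_rot: [3.142, -0.0, -0.18]
contact_force: [-0.4, -0.6, -0.4]
grip_width: 37.7
finger_force: 30.0
```

servo_tool:
  deltas:
    - [[0, 0, 0.001], [0, 0, 0]]
    - [[0, 0, 0], [0, 0, 0]]
    - [[0, 0, 0], [0, 0, 0]]

```text
time: 11.1
tool_pos: [534.0, 37.8, 37.8]
tcp_rot: [3.142, -0.001, -0.18]
contact_force: [-1.5, 0.9, 4.3]
grip_width: 37.4
finger_force: 30.0
```

servo_tool:
  deltas:
    - [[0, 0, 0], [0, 0, 0]]
    - [[0, 0, 0], [0, 0, 0]]
    - [[0, 0, 0], [0, 0, 0]]
    - [[0, 0, -0.02], [0, 0, 0]]
    - [[0, 0, -0.05], [0, 0, 0]]
    - [[0, 0, -0.06], [0, 0, 0]]
    - [[-0.03, 0, -0.06], [0, 0, 0]]
    - [[-0.05, 0, 0], [0, 0, 0]]
    - [[0, 0, 0], [0, 0, 0]]
    - [[0, 0, 0], [0, 0, 0]]
  fingers: 0.75

```text
time: 12.35
tool_pos: [457.4, 51.8, 223.6]
tcp_rot: [3.142, -0.001, -0.18]
contact_force: [-0.5, -0.5, -0.6]
grip_width: 69.0
finger_force: 0.0
```

```bash
python3 - <<'E'
from h import *
o=bot.get_obs();print(o['time'],o['tool_pos'],o['tcp_rot'],o['grip_width'])
c,i=shot('wrist','w6')
print(proj(c,(533.7,37.2,74)))
g=proj(c,(533.7,37.2,74));q=comp(i,g,152);print(q,plane(c,q[2][0],74))
s,j=shot('scene');d,k=shot('side')
r=lambda i,x,y,w,h:cv2.resize(i[y:y+h,x:x+w],(400,300),interpolation=cv2.INTER_CUBIC)
x,y=map(int,g)
cv2.imwrite('pics/c6.png',cv2.cvtColor(cv2.vconcat([cv2.hconcat([r(j,320,140,120,90),r(k,240,190,120,90)]),cv2.hconcat([r(i,x-60,max(y-45,0),120,90),r(k,160,250,120,90)])]),cv2.COLOR_RGB2BGR))
E
```

```text
12.35 [457.39047894  51.8019243  223.58726164] [ 3.14155977e+00 -1.00385989e-03 -1.79859709e-01] 68.96047338490689
[314.15299417 117.69331882]
(array([314.32128099, 116.52479339]), array([297,  99,  35,  36, 968], dtype=int32), ((314.13623046875, 116.52936553955078), 17.950241088867188)) [534.86572295  37.00624667  74.        ]
```

View pics/c6.png

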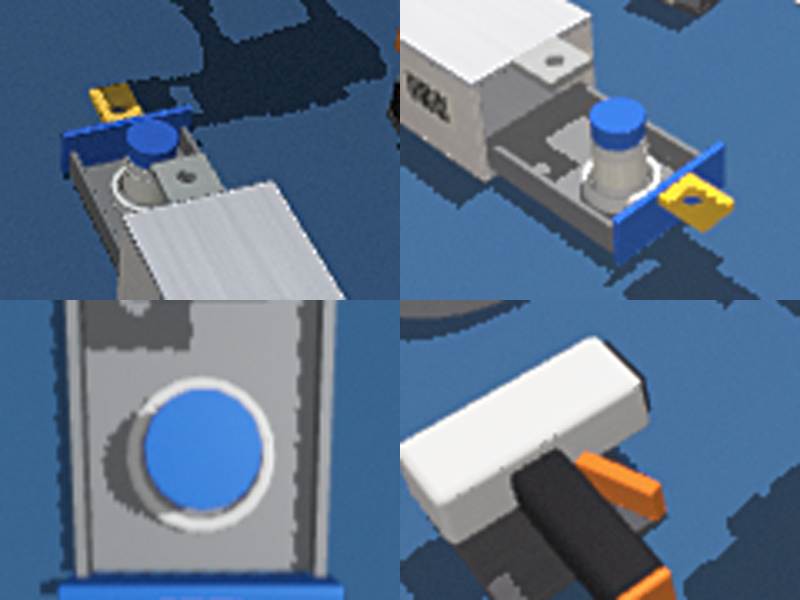

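The jar stands upright in the nest at (534.9, 37.0), about 1 mm off centre. Next: shut the fingers, drop in front of the tab end at (444, 54, 40) and push along the tool's x.

servo_tool:
  deltas:
    - [[-0.043, 0, 0], [0, 0, 0]]
    - [[0, 0, 0.05], [0, 0, 0]]
    - [[0, 0, 0.05], [0, 0, 0]]
    - [[0, 0, 0.05], [0, 0, 0]]
    - [[0, 0, 0.03], [0, 0, 0]]
    - [[0, 0, 0.0095], [0, 0, 0]]
    - [[0, 0, 0], [0, 0, 0]]
    - [[0, 0, 0], [0, 0, 0]]
  fingers: 0

```text
time: 13.5
tool_pos: [415.7, 59.5, 34.9]
tcp_rot: [-3.141, -0.002, -0.18]
contact_force: [-0.5, -0.1, 0.4]
grip_width: 0.3
finger_force: 0.0
```

```bash
python3 - <<'E'
from h import *
go((571-.9837*9.5,30.7+.18*9.5,34),-.181)
E
```

```text
go [561.7  32.4  34. ] shift mm [148.4   0.5   1.2] turn deg [-0.01 -0.13  0.06] rows>= 2.4
```

servo_tool:
  deltas:
    - [[0.01, 0, 0], [0, 0, 0]]
    - [[0.007, 0, 0], [0, 0, 0]]
    - [[0.007, 0, 0], [0, 0, 0]]
    - [[0.01, 0, 0], [0, 0, 0]]
    - [[0.01, 0, 0], [0, 0, 0]]
    - [[0.01, 0, 0], [0, 0, 0]]
    - [[0.01, 0, 0], [0, 0, 0]]
    - [[0.01, 0, 0], [0, 0, 0]]
    - [[0.01, 0, 0], [0, 0, 0]]
    - [[0.01, 0, 0], [0, 0, 0]]
    - [[0.01, 0, 0], [0, 0, 0]]
    - [[0.01, 0, 0], [0, 0, 0]]
    - [[0.01, 0, 0], [0, 0, 0]]
    - [[0.008, 0, 0], [0, 0, 0]]
    - [[0.006, 0, 0], [0, 0, 0]]
    - [[0.004, 0, 0], [0, 0, 0]]
    - [[0, 0, 0], [0, 0, 0]]
    - [[0, 0, 0], [0, 0, 0]]

```text
time: 15.75
tool_pos: [554.5, 34.0, 34.0]
tcp_rot: [3.141, -0.0, -0.18]
contact_force: [-0.1, 0.1, -0.4]
grip_width: 0.5
finger_force: 0.0
```

servo_tool:
  deltas:
    - [[0.003, 0, 0], [0, 0, 0]]
    - [[0.002, 0, 0], [0, 0, 0]]
    - [[0.001, 0, 0], [0, 0, 0]]

```text
time: 16.12
tool_pos: [560.3, 33.0, 33.9]
tcp_rot: [3.141, 0.0, -0.18]
contact_force: [-3.6, -0.8, 1.2]
grip_width: 0.4
finger_force: 1.7
```

servo_tool:
  deltas:
    - [[0.001, 0, 0], [0, 0, 0]]
    - [[0.001, 0, 0], [0, 0, 0]]
    - [[0, 0, 0], [0, 0, 0]]

```text
time: 16.5
tool_pos: [560.4, 33.0, 33.8]
tcp_rot: [3.141, 0.004, -0.18]
contact_force: [-7.9, 0.4, 6.4]
grip_width: 0.3
finger_force: 3.9
```

servo_tool:
  deltas:
    - [[0.002, 0, 0], [0, 0, 0]]
    - [[0, 0, 0], [0, 0, 0]]

```text
time: 16.75
tool_pos: [560.4, 33.0, 33.8]
tcp_rot: [3.141, 0.008, -0.18]
contact_force: [-13.5, 1.3, 11.7]
grip_width: 0.1
finger_force: 7.0
```

servo_tool:
  deltas:
    - [[-0.01, 0, 0], [0, 0, 0]]
    - [[-0.05, 0, 0], [0, 0, 0]]
    - [[-0.04, 0, -0.02], [0, 0, 0]]
    - [[0, 0, -0.05], [0, 0, 0]]
    - [[0, 0, -0.05], [0, 0, 0]]
    - [[0, 0, -0.05], [0, 0, 0]]
    - [[0.04, 0, -0.02], [0, 0, 0]]
    - [[0, 0, 0], [0, 0, 0]]
    - [[0, 0, 0], [0, 0, 0]]
  fingers: 0.5

```text
time: 17.88
tool_pos: [504.4, 43.2, 223.0]
tcp_rot: [3.141, 0.001, -0.18]
contact_force: [0.7, 0.0, 0.1]
grip_width: 46.0
finger_force: 0.0
```

```bash
cat >>h.py <<'E'
def reye(c,i,X,z,rad=6):
    """hole centre of ~rad mm near X: darkest-blob moment in the ROI"""
    g=proj(c,X);w=9;x0,y0=(g-w).astype(int)
    ch=cv2.resize(cv2.cvtColor(i,cv2.COLOR_RGB2GRAY)[y0:y0+2*w+1,x0:x0+2*w+1],None,fx=8,fy=8,interpolation=cv2.INTER_CUBIC)
    _,m=cv2.threshold(ch,0,255,cv2.THRESH_OTSU+cv2.THRESH_BINARY_INV)
    n,l,s,ct=cv2.connectedComponentsWithStats(m);k=max(range(1,n),key=lambda k:s[k,4]-20*np.linalg.norm(ct[k]-8*w))
    p=(ct[k]+.5)/8-.5+[x0,y0];return p,plane(c,p,z),s[k].tolist()
E
python3 - <<'E'
from h import *
o=bot.get_obs();print(o['time'],o['tool_pos'],o['tcp_rot'])
c,i=shot('wrist','w7');print(proj(c,(594.6,26.4,90)),reye(c,i,(594.6,26.4,90),90))
# outer end of yellow tab and of plate: rows
h=cv2.cvtColor(i,cv2.COLOR_RGB2HSV);b,l=blobs(i,'yellow',15);print([(x[0],x[1]) for x in b])
for X in((571,30.7,44),(594.6-.9837*18,26.4+.18*18,90)):print(proj(c,X))
s,j=shot('scene')
r=lambda i,x,y,w,h:cv2.resize(i[y:y+h,x:x+w],(400,300),interpolation=cv2.INTER_CUBIC)
x,y=map(int,proj(c,(580,28,70)))
cv2.imwrite('pics/c7.png',cv2.cvtColor(cv2.hconcat([r(i,x-40,y-30,80,60),r(j,340,160,80,60)]),cv2.COLOR_RGB2BGR))
E
```

```text
17.875 [504.43669258  43.15636983 223.03286279] [ 3.14143533e+00  1.40302245e-03 -1.80061796e-01]
[313.72048127 102.45509056] (array([313.78780559, 102.86430442]), array([594.21237422,  26.40300714,  90.        ]), [31, 28, 104, 110, 8590])
[(array([313. , 124.8]), [301, 123, 26, 5, 118]), (array([588.4, 196.3]), [573, 181, 33, 32, 822])]
[313.79590833 126.35177519]
[313.7097394  121.39597662]
```

View pics/c7.png

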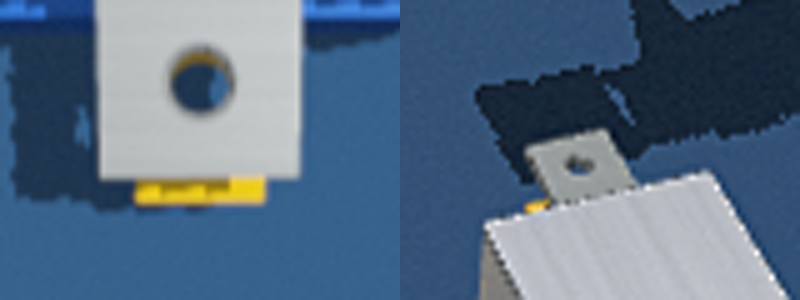

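The drawer is shut: the yellow tab sticks out just past the plate at wrist (313,125), the eye shows at (314,103), and the end stop pushed back with 13 N at constant position. Now the rod.

servo_tool:
  deltas:
    - [[0.025, 0.046, -0.004], [0, 0, 0]]
    - [[0.025, 0.046, -0.004], [0, 0, 0]]
    - [[0.025, 0.046, -0.004], [0, 0, 0]]
    - [[0.025, 0.046, -0.004], [0, 0, 0]]
    - [[0.025, 0.046, -0.004], [0, 0, 0]]
    - [[0, 0, 0], [0, 0, 0]]
    - [[0, 0, 0], [0, 0, 0]]

```text
time: 18.85
tool_pos: [586.3, -204.8, 243.0]
tcp_rot: [-3.141, 0.002, -0.18]
contact_force: [-0.4, 0.6, 0.5]
grip_width: 45.9
finger_force: 0.0
```

```bash
cat >>h.py <<'E'
def head(c,i,X,z=126):
    g=proj(c,X);b,l=blobs(i,'red',80);k=min(b,key=lambda q:np.linalg.norm(q[0]-g))
    pts=np.argwhere(l==l[int(k[0][1]),int(k[0][0])])[:,::-1].astype(np.float32)
    p,r=cv2.minEnclosingCircle(pts);return np.array(p),round(r,1),k[1],plane(c,p,z).round(1)
E
python3 - <<'E'
from h import *
o=bot.get_obs();print(o['time'],o['tool_pos'],o['tcp_rot'])
c,i=shot('wrist','w8');np.savez('v8',a=c[0],b=c[1],c=c[2])
print(proj(c,(640,-217,126)),head(c,i,(640,-217,126)),[ (x[0],x[1]) for x in blobs(i,'red',80)[0]])
E
```

```text
18.85 [ 586.28696084 -204.84538242  242.97195716] [-3.14067096e+00  2.03761975e-03 -1.80147157e-01]
[315.92374914 141.5179026 ] (array([316.64151001, 142.06289673]), 11.1, [307, 131, 21, 23, 373], array([ 639.4, -217.6,  126. ])) [(array([316.8, 142.2]), [307, 131, 21, 23, 373]), (array([411.7, 219.2]), [396, 205, 32, 29, 702])]
```

servo_tool:
  deltas:
    - [[0.025, 0.03, 0], [0, 0, 0]]
    - [[0.025, 0.03, 0], [0, 0, 0]]
    - [[0, 0, 0], [0, 0, 0]]
    - [[0, 0, 0], [0, 0, 0]]

```text
time: 19.4
tool_pos: [625.2, -271.8, 243.8]
tcp_rot: [-3.141, 0.001, -0.179]
contact_force: [-0.1, 0.1, 0.3]
grip_width: 45.8
finger_force: 0.0
```

```bash
python3 - <<'E'
from h import *
o=bot.get_obs();print(o['time'],o['tool_pos'],o['tcp_rot'])
i8=cv2.cvtColor(cv2.imread('pics/w8.png'),cv2.COLOR_BGR2RGB);z=np.load('v8.npz');c8=(z['a'],z['b'],z['c'])
c,i=shot('wrist','w9');a=head(c8,i8,(640,-217,126));b=head(c,i,(640,-217,126));print(b)
X,e=tri([(c8,a[0]),(c,b[0])]);print(X,e);m=(a[3]+b[3])/2
go((m[0],m[1],160),o['tcp_rot'][2])
E
```

```text
19.4 [ 625.18656785 -271.82115695  243.7954311 ] [-3.14088769e+00  9.28431115e-04 -1.78602712e-01]
(array([261.9329834 , 188.85050964]), 13.5, [250, 177, 25, 26, 454], array([ 642. , -221.3,  126. ]))
[ 638.20872862 -217.35130062  108.80009501] 0.2447758984855032
go [ 640.7 -219.4  160. ] shift mm [  6.  -54.2  84.2] turn deg [-0.03  0.02  0.01] rows>= 1.6
```

servo_tool:
  deltas:
    - [[0.002, -0.028, 0.02], [0, 0, 0]]
    - [[0.002, -0.028, 0.04], [0, 0, 0]]
    - [[0, 0, 0.04], [0, 0, 0]]
    - [[0, 0, 0.03], [0, 0, 0]]
    - [[0, 0, 0.018], [0, 0, 0]]
    - [[0, 0, 0], [0, 0, 0]]
    - [[0, 0, 0], [0, 0, 0]]

```text
time: 20.32
tool_pos: [640.2, -219.4, 97.6]
tcp_rot: [3.141, -0.003, -0.18]
contact_force: [0.5, -0.2, 0.1]
grip_width: 45.8
finger_force: 0.0
```

servo_tool:
  deltas:
    - [[0, 0, 0.001], [0, 0, 0]]
    - [[0, 0, 0], [0, 0, 0]]
    - [[0, 0, 0], [0, 0, 0]]
    - [[0, 0, 0], [0, 0, 0]]
    - [[0, 0, 0], [0, 0, 0]]
    - [[0, 0, 0], [0, 0, 0]]
  fingers: 0

```text
time: 21.08
tool_pos: [639.6, -219.2, 95.4]
tcp_rot: [3.141, -0.001, -0.18]
contact_force: [-0.6, 0.7, 4.1]
grip_width: 21.2
finger_force: 30.0
```

servo_tool:
  deltas:
    - [[0, 0, -0.01], [0, 0, 0]]
    - [[0, 0, -0.04], [0, 0, 0]]
    - [[0, 0, -0.04], [0, 0, 0]]
    - [[0, 0, -0.02], [0, 0, 0]]
    - [[0, 0, 0], [0, 0, 0]]
    - [[0, 0, 0], [0, 0, 0]]

```text
time: 21.82
tool_pos: [638.8, -219.0, 203.5]
tcp_rot: [-3.141, 0.002, -0.18]
contact_force: [0.4, 0.0, -1.3]
grip_width: 21.7
finger_force: 30.0
```

```bash
python3 - <<'E'
from h import *
o=bot.get_obs();print(o['time'],o['tool_pos'],o['tcp_rot'],o['grip_width'])
go((594.3-.9837*45,26.4+.18*45,206),-.181)
E
```

```text
21.825 [ 638.80179794 -219.03214055  203.53409243] [-3.14115769e+00  2.21483713e-03 -1.80062713e-01] 21.70167406498823
go [550.   34.5 206. ] shift mm [-132.7 -233.5   -2.1] turn deg [-0.02  0.13  0.05] rows>= 4.3
```

servo_tool:
  deltas:
    - [[-0.022, -0.039, 0], [0, 0, 0]]
    - [[-0.022, -0.039, 0], [0, 0, 0]]
    - [[-0.022, -0.039, 0], [0, 0, 0]]
    - [[-0.022, -0.039, 0], [0, 0, 0]]
    - [[-0.022, -0.039, 0], [0, 0, 0]]
    - [[-0.022, -0.0385, 0], [0, 0, 0]]
    - [[0, 0, 0], [0, 0, 0]]
    - [[0, 0, 0], [0, 0, 0]]
    - [[0, 0, 0], [0, 0, 0]]

```text
time: 22.95
tool_pos: [551.6, 33.1, 204.4]
tcp_rot: [3.141, 0.001, -0.181]
contact_force: [-0.7, -0.7, -0.4]
grip_width: 21.6
finger_force: 30.0
```

```bash
python3 - <<'E'
from h import *
o=bot.get_obs();print(o['time'],o['tool_pos'],o['tcp_rot'],o['grip_width'])
c,i=shot('wrist','w10');t=o['tool_pos']
print('eye',proj(c,(594.3,26.4,90)),reye(c,i,(594.3,26.4,90),90))
print('tcp->',proj(c,t-[0,0,0]),'head top',proj(c,t+[0,0,31]),[(x[0],x[1]) for x in blobs(i,'red',20)[0]])
cv2.imwrite('pics/c10.png',cv2.cvtColor(cv2.resize(i[90:330,215:415],(500,600),interpolation=cv2.INTER_CUBIC),cv2.COLOR_RGB2BGR))
E
```

```text
22.95 [551.57768334  33.06618015 204.35032376] [ 3.14118126e+00  6.26570153e-04 -1.81314247e-01] 21.572117431482635
eye [312.16214532 154.20082439] (array([312.26236093, 153.76993579]), array([594.69204555,  26.22815484,  90.        ]), [26, 21, 104, 106, 8449])
tcp-> [312.85319414 246.4162245 ] head top [312.5767707  272.87845066] [(array([628.2, 165.5]), [614, 149, 26, 34, 711]), (array([314.6, 250.3]), [296, 230, 38, 37, 1149])]
```

View pics/c10.png

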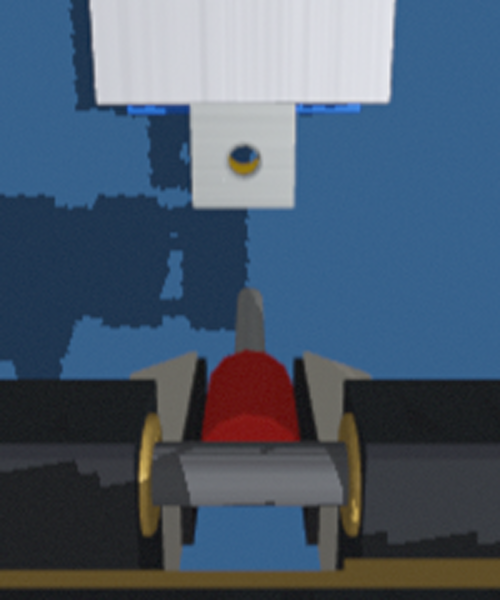

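The rod hangs straight in the grip, with its tip at wrist (315,206) and the eye at (312,154). I compare tip and eye in the same picture, so that the camera bias cancels.

```bash
cat >>h.py <<'E'
def shaft(i,rows,cx,w=14):
    """shaft edges per row from horizontal gradient"""
    g=cv2.cvtColor(i,cv2.COLOR_RGB2GRAY).astype(float);out=[]
    for r in rows: out.append((r,g[r,int(cx)-w:int(cx)+w+1].astype(int).tolist()))
    return out
E
python3 - <<'E'
from h import *
i=cv2.cvtColor(cv2.imread('pics/w10.png'),cv2.COLOR_BGR2RGB);c=cam('wrist')
h=cv2.cvtColor(i,cv2.COLOR_RGB2HSV)
m=(h[...,1]<90).astype(np.uint8);m[:198]=0;m[231:]=0;m[:,:300]=0;m[:,331:]=0
for r in range(202,231,2): x=np.flatnonzero(m[r]);print(r,x.min() if len(x) else '',x.max() if len(x) else '',len(x))
for X in[(315,206.5)]: print(plane(c,X,119))
E
```

```text
202   0
204   0
206 311 318 8
208 310 319 10
210 310 319 10
212 310 319 10
214 310 319 10
216 309 319 11
218 309 319 11
220 309 319 11
222 309 320 12
224 309 320 12
226 309 320 12
228 309 320 12
230 309 320 5
[550.31351963  31.69547771 119.        ]
```

```bash
python3 - <<'E'
from h import *
c=cam('wrist');o=bot.get_obs();T=R.from_euler('xyz',o['tcp_rot'])
e=plane(c,(312.26,153.77),90)
for p,z in(((314.6,209),119),((314.6,205.5),119),((314.6,205.5),125)):
    t=plane(c,p,z);print(t, 'rel tcp',T.inv().apply(t-o['tool_pos']).round(1),'eye-tip',T.inv().apply(e-t).round(1))
print('eye rel tcp',T.inv().apply(e-o['tool_pos']))
E
```

```text
[548.00288698  32.49182516 119.        ] rel tcp [-3.4  1.2 85.4] eye-tip [47.1 -2.3 29. ]
[551.32703002  31.88383226 119.        ] rel tcp [ 0.   1.2 85.4] eye-tip [43.7 -2.3 29. ]
[553.17618573  31.55378675 125.        ] rel tcp [ 1.9  1.2 79.4] eye-tip [41.8 -2.3 35. ]
eye rel tcp [ 43.73598335  -1.12035288 114.39152906]
```

servo_tool:
  deltas:
    - [[0.023, -0.0012, 0], [0, 0, 0]]
    - [[0.0235, -0.0011, 0], [0, 0, 0]]
    - [[0, 0, 0.01], [0, 0, 0]]
    - [[0, 0, 0.011], [0, 0, 0]]
    - [[0, 0, 0], [0, 0, 0]]
    - [[0, 0, 0], [0, 0, 0]]
    - [[0, 0, 0], [0, 0, 0]]

```text
time: 23.88
tool_pos: [597.5, 28.2, 184.5]
tcp_rot: [3.142, -0.001, -0.18]
contact_force: [0.6, 0.4, -0.6]
grip_width: 21.1
finger_force: 30.0
```

```bash
python3 - <<'E'
from h import *
o=bot.get_obs();c,i=shot('wrist','w11');t=o['tool_pos'];print(t,o['tcp_rot'])
g=proj(c,(594.5,26.3,90));x,y=map(int,g);print(g)
cv2.imwrite('pics/c11.png',cv2.cvtColor(cv2.resize(i[y-30:y+30,x-40:x+40],(800,600),interpolation=cv2.INTER_CUBIC),cv2.COLOR_RGB2BGR));print(x-40,y-30)
E
```

```text
[597.5432185   28.19091493 184.46487885] [ 3.14158127e+00 -9.43211195e-04 -1.79804499e-01]
[315.87179222 205.45319495]
275 175
```

View pics/c11.png

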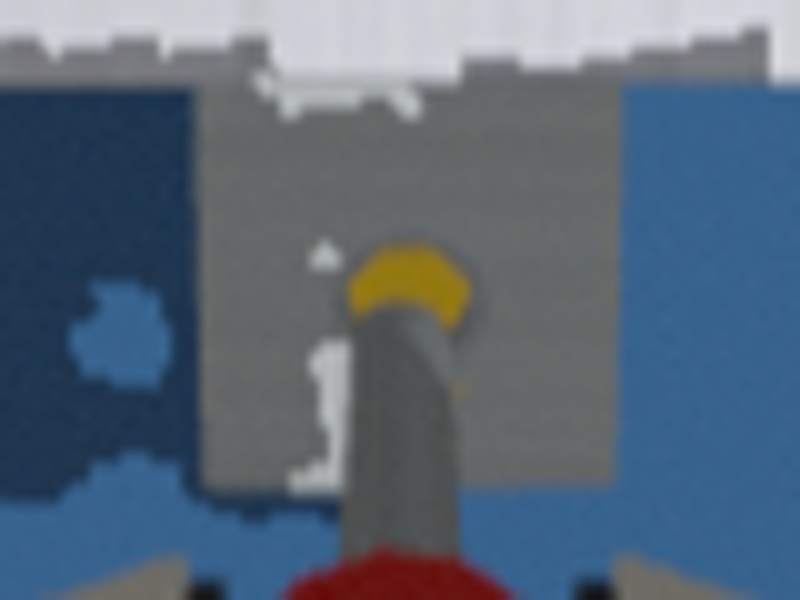

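The hole centre is at crop (410,305), and the shaft near the foot is centred at about 404, with its front edge at row 303. That leaves about 0.5 mm sideways and 0.4 mm forwards. I correct this and lower gently, watching the force.

servo_tool:
  deltas:
    - [[0.0004, 0.0005, 0.003], [0, 0, 0]]
    - [[0, 0, 0.004], [0, 0, 0]]
    - [[0, 0, 0.003], [0, 0, 0]]
    - [[0, 0, 0.003], [0, 0, 0]]
    - [[0, 0, 0.003], [0, 0, 0]]
    - [[0, 0, 0], [0, 0, 0]]
    - [[0, 0, 0], [0, 0, 0]]

```text
time: 24.8
tool_pos: [597.7, 27.5, 167.9]
tcp_rot: [3.141, 0.0, -0.18]
contact_force: [0.3, 0.2, -0.5]
grip_width: 21.5
finger_force: 30.0
```

servo_tool:
  deltas:
    - [[0, 0, 0.008], [0, 0, 0]]
    - [[0, 0, 0.01], [0, 0, 0]]
    - [[0, 0, 0.01], [0, 0, 0]]
    - [[0, 0, 0.006], [0, 0, 0]]
    - [[0, 0, 0], [0, 0, 0]]
    - [[0, 0, 0], [0, 0, 0]]

```text
time: 25.55
tool_pos: [597.7, 27.5, 133.9]
tcp_rot: [3.141, 0.0, -0.18]
contact_force: [-0.8, 0.2, -1.5]
grip_width: 21.6
finger_force: 30.0
```

servo_tool:
  deltas:
    - [[0, 0, 0.004], [0, 0, 0]]
    - [[0, 0, 0.004], [0, 0, 0]]
    - [[0, 0, 0.004], [0, 0, 0]]
    - [[0, 0, 0.003], [0, 0, 0]]
    - [[0, 0, 0], [0, 0, 0]]
    - [[0, 0, 0], [0, 0, 0]]

```text
time: 26.3
tool_pos: [597.7, 27.5, 118.6]
tcp_rot: [3.141, 0.001, -0.18]
contact_force: [-1.7, -0.5, -1.9]
grip_width: 21.5
finger_force: 30.0
```

Both eyes are passed with under 2 N. I lower on to 96 mm, where the head seats.

servo_tool:
  deltas:
    - [[0, 0, 0.006], [0, 0, 0]]
    - [[0, 0, 0.006], [0, 0, 0]]
    - [[0, 0, 0.005], [0, 0, 0]]
    - [[0, 0, 0.004], [0, 0, 0]]
    - [[0, 0, 0], [0, 0, 0]]
    - [[0, 0, 0], [0, 0, 0]]

```text
time: 27.05
tool_pos: [597.5, 27.5, 97.4]
tcp_rot: [3.141, 0.001, -0.18]
contact_force: [-2.5, -0.2, -2.3]
grip_width: 21.3
finger_force: 30.0
```

servo_tool:
  deltas:
    - [[0, 0, 0.001], [0, 0, 0]]
    - [[0, 0, 0.001], [0, 0, 0]]
    - [[0, 0, 0], [0, 0, 0]]

```text
time: 27.42
tool_pos: [597.7, 27.6, 96.3]
tcp_rot: [3.141, 0.0, -0.18]
contact_force: [-5.7, 0.3, 2.7]
grip_width: 21.7
finger_force: 30.0
```

servo_tool:
  deltas:
    - [[0, 0, 0], [0, 0, 0]]
    - [[0, 0, 0], [0, 0, 0]]
    - [[0, 0, 0], [0, 0, 0]]
    - [[0, 0, -0.02], [0, 0, 0]]
    - [[0, 0, -0.05], [0, 0, 0]]
    - [[0, 0, -0.05], [0, 0, 0]]
    - [[-0.05, 0, -0.02], [0, 0, 0]]
    - [[0, 0, 0], [0, 0, 0]]
    - [[0, 0, 0], [0, 0, 0]]
  fingers: 0.6

```text
time: 28.55
tool_pos: [549.0, 36.5, 236.0]
tcp_rot: [-3.142, -0.001, -0.18]
contact_force: [0.0, 0.9, -0.5]
grip_width: 54.9
finger_force: 0.0
```

```bash
python3 - <<'E'
from h import *
o=bot.get_obs();print(o['time'],o['tool_pos'],o['tcp_rot'])
c,i=shot('wrist','w12');print(proj(c,(594.5,26.3,126)),head(c,i,(594.5,26.3,126)))
S,s=shot('scene');D,d=shot('side');b=head(S,s,(594.5,26.3,110));e=head(D,d,(594.5,26.3,110));print(b[2],e[2],tri([(S,b[0]),(D,e[0])]))
for n,k,g in(('S',S,b),('D',D,e)):print(n,proj(k,(594.5,26.3,126)),proj(k,(594.5,26.3,90)))
z=[(x[0],x[1]) for x in blobs(i,'orange',30)[0]];print(z)
S0=cv2.cvtColor(cv2.imread('pics/scene0.png'),cv2.COLOR_BGR2RGB)
E
```

```text
28.55 [549.04580196  36.45511268 235.97768113] [-3.14157480e+00 -1.06430156e-03 -1.79903288e-01]
[315.2838749  151.48301288] (array([314.5, 149. ]), 11.3, [304, 138, 22, 23, 390], array([596.9,  26.6, 126. ]))
[372, 179, 10, 17, 130] [280, 193, 10, 17, 127] (array([597.69510019,  28.11242063, 108.53119856]), np.float64(1.6645608795232023))
S [374.9575722  180.44272084] [373.79357183 191.78738219]
D [285.35257582 194.92956622] [286.4409251  207.73324125]
[(array([127.1, 226.2]), [110, 206, 34, 42, 749])]
```

The rod is seated: its head centre triangulates at z 108.5 over the eye, as it did on the stand. Now the reader.

servo_tool:
  deltas:
    - [[-0.024, -0.04, 0], [0, 0, 0]]
    - [[-0.024, -0.04, 0], [0, 0, 0]]
    - [[-0.024, -0.04, 0], [0, 0, 0]]
    - [[-0.024, -0.04, 0], [0, 0, 0]]
    - [[-0.024, -0.04, 0], [0, 0, 0]]
    - [[-0.024, -0.04, 0], [0, 0, 0]]
    - [[0, 0, 0], [0, 0, 0]]
    - [[0, 0, 0], [0, 0, 0]]
  fingers: 1.0

```text
time: 29.7
tool_pos: [450.3, 298.1, 235.2]
tcp_rot: [3.141, 0.0, -0.18]
contact_force: [-0.0, -0.6, 0.6]
grip_width: 91.7
finger_force: 0.0
```

```bash
python3 - <<'E'
from h import *
o=bot.get_obs();print(o['time'],o['tool_pos'],o['tcp_rot'])
c,i=shot('wrist','w13');np.savez('v13',a=c[0],b=c[1],c=c[2])
print([(x[0],x[1]) for x in blobs(i,'orange',30)[0]])
E
```

```text
29.7 [450.29110829 298.08622386 235.19551098] [ 3.14050666e+00  4.96327165e-04 -1.79631116e-01]
[(array([285.4, 171.6]), [271, 169, 26, 6, 89])]
```

View pics/w13.png

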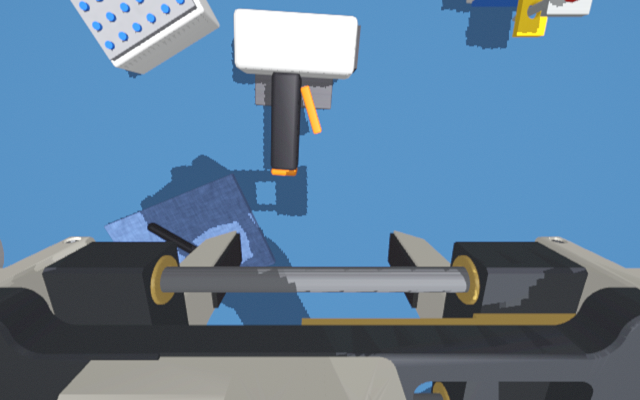

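Wrist view: black grip from about (286,75) to (284,170), orange trigger from (305,87) to (318,132), reader body above at (296,42). That is one view over the ten allowed (this was the eleventh), so from here I use numbers only, with no more viewing. Next I centre on the grip for a second measurement.

servo_tool:
  deltas:
    - [[0, -0.03, 0], [0, 0, 0]]
    - [[0, 0, 0], [0, 0, 0]]
    - [[0, 0, 0], [0, 0, 0]]

```text
time: 30.12
tool_pos: [455.6, 326.7, 235.6]
tcp_rot: [3.141, 0.0, -0.181]
contact_force: [0.3, 0.3, 0.5]
grip_width: 91.8
finger_force: 0.0
```

```bash
python3 - <<'E'
from h import *
o=bot.get_obs();print(o['time'],o['tool_pos'],o['tcp_rot'])
c,i=shot('wrist','w14');z=np.load('v13.npz');c0=(z['a'],z['b'],z['c']);i0=cv2.cvtColor(cv2.imread('pics/w13.png'),cv2.COLOR_BGR2RGB)
def feat(c,i,dx):
    h=cv2.cvtColor(i,cv2.COLOR_RGB2HSV)
    def big(m,a,b):
        m=m.astype(np.uint8);m[215:]=0;n,l,s,ct=cv2.connectedComponentsWithStats(m)
        k=min((k for k in range(1,n) if s[k,4]>120),key=lambda k:np.hypot(*(ct[k]-[a,b])));return s[k],ct[k],np.argwhere(l==k)[:,::-1]
    g=big((h[...,2]<75)&(h[...,1]<110),285+dx,120);t=big((h[...,0]<22)&(h[...,1]>140)&(h[...,2]>90),312+dx,110)
    for nm,q,zz in(('grip',g,70),('trig',t,67)):
        print(nm,q[0],q[1].round(1))
        for r in range(q[0][1]+3,q[0][1]+q[0][3]-2,max(q[0][3]//7,1)):
            x=q[2][q[2][:,1]==r][:,0];print('  row',r,x.min(),x.max(),plane(c,(x.min()-.5,r),zz)[:2].round(1),plane(c,(x.max()+.5,r),zz)[:2].round(1))
    return g,t
a=feat(c0,i0,0);b=feat(c,i,27)
print('trig centre tri',tri([(c0,a[1][1]),(c,b[1][1])]));print('grip tri',tri([(c0,a[0][1]),(c,b[0][1])]))
E
```

```text
30.125 [455.62990128 326.69422551 235.57163662] [ 3.14062268e+00  3.87085405e-04 -1.81170470e-01]
grip [271  73  13  95 470] [273.4 123.8]
  row 76 272 274 [576.6 320.6] [576.  317.5]
  row 89 271 274 [564.1 324.6] [563.4 320.3]
  row 102 271 274 [551.2 327.5] [550.4 323.2]
  row 115 271 275 [537.9 330.5] [536.9 325.1]
  row 128 271 275 [524.2 333.7] [523.2 328.1]
  row 141 271 276 [510.2 336.8] [509.  330.1]
  row 154 271 277 [495.8 340.1] [494.4 332.2]
trig [300  85  21  48 317] [309.4 107.3]
  row 88 300 308 [559.8 293.5] [558.1 283.9]
  row 94 302 310 [553.4 292.6] [551.7 282.8]
  row 100 304 312 [546.9 291.6] [545.2 281.8]
  row 106 306 314 [540.4 290.6] [538.6 280.7]
  row 112 308 315 [533.7 289.6] [532.1 280.8]
  row 118 309 317 [527.2 289.6] [525.4 279.7]
  row 124 311 319 [520.4 288.6] [518.6 278.6]
  row 130 313 320 [513.5 287.6] [511.9 278.6]
grip [319  75   8  95 191] [322.7 120.3]
  row 78 325 326 [570.  293.6] [569.6 291.5]
  row 91 324 325 [557.3 296.9] [556.9 294.7]
  row 104 323 324 [544.3 300.2] [543.9 298.1]
  row 117 322 324 [531.  303.7] [530.4 300.4]
  row 130 322 323 [517.2 306.1] [516.8 303.9]
  row 143 321 321 [503.2 309.7] [503.  308.6]
  row 156 320 321 [488.8 313.5] [488.4 311.2]
trig [326  86  20  48 334] [334.8 108.1]
  row 89 326 335 [559.2 294.2] [557.2 283.5]
  row 95 327 336 [552.9 294.2] [550.9 283.3]
  row 101 329 338 [546.4 293.1] [544.4 282.2]
  row 107 331 340 [539.7 291.9] [537.7 280.9]
  row 113 333 341 [533.  290.7] [531.2 280.8]
  row 119 334 343 [526.5 290.7] [524.5 279.6]
  row 125 336 344 [519.6 289.5] [517.8 279.4]
  row 131 338 345 [512.7 288.3] [511.1 279.3]
trig centre tri (array([538.27150585, 286.65018155,  58.62687986]), np.float64(0.3326889474430614))
grip tri (array([527.70118736, 307.51211892, 224.42671895]), np.float64(1.054932494468534))
```

```bash
python3 - <<'E'
from h import *
i=cv2.cvtColor(cv2.imread('pics/w14.png'),cv2.COLOR_BGR2HSV)
for r in(90,130,160): print(r,[f"{x}:{'/'.join(map(str,i[r,x]))}" for x in range(288,350,2)])
print([f"{r}:{'/'.join(map(str,i[r,310]))}" for r in range(60,190,3)])
E
```

```text
90 ['288:120/17/91', '290:124/19/92', '292:120/19/95', '294:113/22/93', '296:120/19/95', '298:113/20/50', '300:120/23/66', '302:124/23/87', '304:120/17/88', '306:116/22/93', '308:120/16/96', '310:114/13/98', '312:125/15/105', '314:114/12/109', '316:129/16/114', '318:115/13/117', '320:125/12/123', '322:129/17/105', '324:116/29/71', '326:11/176/123', '328:19/198/255', '330:21/181/255', '332:21/169/255', '334:22/162/255', '336:7/82/200', '338:117/14/162', '340:120/11/162', '342:120/14/165', '344:120/14/165', '346:117/15/166', '348:117/15/166']
130 ['288:105/143/125', '290:106/142/126', '292:106/140/124', '294:106/141/128', '296:107/108/73', '298:125/26/60', '300:114/17/74', '302:127/27/84', '304:123/27/86', '306:126/15/87', '308:127/25/92', '310:129/19/93', '312:120/16/98', '314:133/23/102', '316:124/17/106', '318:125/14/110', '320:128/23/88', '322:132/21/61', '324:106/136/114', '326:106/144/126', '328:105/145/123', '330:104/141/194', '332:104/141/199', '334:104/140/200', '336:117/48/148', '338:17/209/245', '340:21/177/255', '342:22/166/255', '344:23/161/255', '346:10/116/235', '348:104
[... 624 characters left out ...]
69:90/1/235', '72:105/4/130', '75:124/19/94', '78:131/20/103', '81:129/17/103', '84:116/18/101', '87:111/18/100', '90:114/13/98', '93:135/21/98', '96:131/20/101', '99:129/18/99', '102:115/16/98', '105:124/21/97', '108:120/13/96', '111:129/19/96', '114:137/19/95', '117:120/19/93', '120:116/19/94', '123:120/17/92', '126:120/14/93', '129:129/20/91', '132:120/11/90', '135:115/17/91', '138:116/19/92', '141:116/19/94', '144:127/25/93', '147:124/19/92', '150:115/17/91', '153:116/20/91', '156:111/20/90', '159:120/14/89', '162:127/25/91', '165:113/23/89', '168:113/30/77', '171:17/202/247', '174:13/182/185', '177:104/140/200', '180:104/140/199', '183:104/139/200', '186:104/140/199', '189:104/137/199']
```

```bash
python3 - <<'E'
from h import *
c=cam('wrist');o=bot.get_obs()
C=[plane(c,p,58)[:2] for p in((311.5,90),(309.7,130),(308.3,160))];print(np.round(C,1))
u=C[0]-C[2];u/=np.linalg.norm(u);v=np.array([-u[1],u[0]]);yaw=np.arctan2(u[1],u[0]);print('yaw',yaw)
f=lambda p,z:np.round([(plane(c,p,z)[:2]-C[1])@u,(plane(c,p,z)[:2]-C[1])@v],1)
for n,p,z in(('body edge',(310,70),75),('free end',(308,175),55),('grip L',(296,130),60),('grip R',(323.5,130),60),('trig hinge out',(335.5,89),67),('out',(340.5,107),67),('out',(344.5,125),67),('tip out',(345.5,131),67),('tip end',(342,133.5),67),('in',(333,113),67)):print(n,f(p,z))
# body edge in both views: height
P=lambda x,y:C[1]+x*u+y*v
print('origin',C[1],'w13 body check')
E
```

```text
[[561.7 309.5]
 [519.1 319.5]
 [484.9 327.7]]
yaw -0.23277450700786342
body edge [61.7  2.3]
free end [-54.1  -0.4]
grip L [-0.8 15.9]
grip R [  0.9 -16.1]
trig hinge out [ 45.3 -26.3]
out [ 27.  -33.3]
out [  7.9 -39.3]
tip out [  1.4 -41. ]
tip end [ -1.6 -37.2]
in [ 20.2 -25.4]
origin [519.11569854 319.52772064] w13 body check
```

```bash
python3 - <<'E'
from h import *
go((526.7,312.5,120),-.233)
E
```

```text
go [526.7 312.5 120. ] shift mm [ 72.6   1.1 115.7] turn deg [0.05 0.01 2.97] rows>= 2.2
```

servo_tool:
  deltas:
    - [[0.036, 0.0005, 0], [0, 0, 0]]
    - [[0.0366, 0.0006, 0], [0, 0, 0]]
    - [[0, 0, 0.05], [0, 0, 3]]
    - [[0, 0, 0.04], [0, 0, 0]]
    - [[0, 0, 0.0257], [0, 0, 0]]
    - [[0, 0, 0], [0, 0, 0]]
    - [[0, 0, 0], [0, 0, 0]]

```text
time: 31.05
tool_pos: [527.3, 313.6, 121.6]
tcp_rot: [-3.141, -0.002, -0.233]
contact_force: [-0.2, 0.2, 0.6]
grip_width: 91.7
finger_force: 0.0
```

servo_tool:
  deltas:
    - [[0, 0, 0.02], [0, 0, 0]]
    - [[0, 0, 0.02], [0, 0, 0]]
    - [[0, 0, 0.015], [0, 0, 0]]
    - [[0, 0, 0.01], [0, 0, 0]]
    - [[0, 0, 0], [0, 0, 0]]
    - [[0, 0, 0], [0, 0, 0]]

```text
time: 31.8
tool_pos: [527.0, 314.0, 55.9]
tcp_rot: [-3.141, -0.001, -0.232]
contact_force: [0.4, 0.8, 0.1]
grip_width: 91.7
finger_force: 0.0
```

servo_tool:
  deltas:
    - [[0, 0.001, 0.007], [0, 0, 0]]
    - [[0, 0, 0.007], [0, 0, 0]]
    - [[0, 0, 0], [0, 0, 0]]
    - [[0, 0, 0], [0, 0, 0]]

```text
time: 32.3
tool_pos: [526.3, 312.9, 41.1]
tcp_rot: [3.142, -0.0, -0.232]
contact_force: [0.4, 0.2, -0.9]
grip_width: 91.8
finger_force: 0.0
```

servo_tool:
  deltas:
    - [[0, 0, 0], [0, 0, 0]]
    - [[0, 0, 0], [0, 0, 0]]
    - [[0, 0, 0], [0, 0, 0]]
    - [[0, 0, 0], [0, 0, 0]]
    - [[0, 0, 0], [0, 0, 0]]
    - [[0, 0, 0], [0, 0, 0]]
    - [[0, 0, 0], [0, 0, 0]]
    - [[0, 0, 0], [0, 0, 0]]
  fingers: 0

```text
time: 33.3
tool_pos: [525.3, 313.7, 40.5]
tcp_rot: [-3.141, 0.002, -0.233]
contact_force: [-2.8, 4.2, -4.0]
grip_width: 42.1
finger_force: 29.8
```

Width 42.1 mm is the fully squeezed width (53 − 11). I hold briefly, release and retreat upwards.

servo_tool:
  deltas:
    - [[0, 0, 0], [0, 0, 0]]
    - [[0, 0, 0], [0, 0, 0]]
    - [[0, 0, 0], [0, 0, 0]]

```text
time: 33.67
tool_pos: [525.3, 313.6, 40.5]
tcp_rot: [-3.141, 0.002, -0.233]
contact_force: [-2.7, 4.5, -3.9]
grip_width: 42.4
finger_force: 29.8
```

servo_tool:
  deltas:
    - [[0, 0, 0], [0, 0, 0]]
    - [[0, 0, 0], [0, 0, 0]]
    - [[0, 0, 0], [0, 0, 0]]
    - [[0, 0, 0], [0, 0, 0]]
    - [[0, 0, 0], [0, 0, 0]]
    - [[0, 0, -0.02], [0, 0, 0]]
    - [[0, 0, -0.05], [0, 0, 0]]
    - [[0, 0, -0.05], [0, 0, 0]]
    - [[0, 0, -0.05], [0, 0, 0]]
    - [[-0.036, 0, -0.0257], [0, 0, 0]]
    - [[-0.036, 0, 0], [0, 0, 0]]
    - [[0, 0, 0], [0, 0, 0]]
    - [[0, 0, 0], [0, 0, 0]]
  fingers: 1.0

```text
time: 35.3
tool_pos: [456.6, 329.6, 237.0]
tcp_rot: [-3.141, -0.001, -0.232]
contact_force: [-0.2, 0.4, 0.3]
grip_width: 91.8
finger_force: 0.0
```

```bash
python3 - <<'E'
from h import *
o=bot.get_obs();print(o['time'],o['tool_pos'],o['tcp_rot'],o['grip_width'])
c,i=shot('wrist','w15')
h=cv2.cvtColor(i,cv2.COLOR_RGB2HSV);m=((h[...,0]<24)&(h[...,1]>140)&(h[...,2]>90)).astype(np.uint8);n,l,s,ct=cv2.connectedComponentsWithStats(m)
C1=np.array([519.1,319.5]);u=np.array([.973,-.2307]);v=np.array([.2307,.973])
for k in range(1,n):
    if s[k,4]>150:
        p=plane(c,ct[k],67)[:2]-C1;print(s[k],p@u,p@v,cv2.fitLine(np.argwhere(l==k)[:,::-1].astype(np.float32),2,0,.01,.01).ravel())
j=cv2.cvtColor(cv2.imread('pics/w14.png'),cv2.COLOR_BGR2RGB);h=cv2.cvtColor(j,cv2.COLOR_RGB2HSV);m=((h[...,0]<24)&(h[...,1]>140)&(h[...,2]>90)).astype(np.uint8);n,l,s,ct=cv2.connectedComponentsWithStats(m)
for k in range(1,n):
    if s[k,4]>150: print('w14',s[k],cv2.fitLine(np.argwhere(l==k)[:,::-1].astype(np.float32),2,0,.01,.01).ravel())
S,a=shot('scene');D,b=shot('side');p=head(S,a,(594.5,26.3,110));q=head(D,b,(594.5,26.3,110));print(p[2],q[2],tri([(S,p[0]),(D,q[0])])[0])
for k in('red','yellow'):print(k,[(x[0].tolist()) for x in blobs(a,k,80)[0]])
E
```

```text
35.3 [456.58647324 329.60881025 237.00909913] [-3.14124264e+00 -6.55864468e-04 -2.31967882e-01] 91.82784768812613
[324  85  22  48 430] 24.83315501417414 -28.174067933370566 [3.0930039e-01 9.5096439e-01 3.3465350e+02 1.0825349e+02]
w14 [326  86  20  48 433] [2.6102346e-01 9.6533245e-01 3.3571362e+02 1.0878522e+02]
[372, 179, 10, 17, 127] [376, 159, 13, 11, 120] [514.67071727 -39.66339832 156.81004757]
red [[376.0, 186.4], [520.6, 187.8], [221.8, 230.5], [117.6, 233.3]]
yellow [[229.4, 200.4], [353.9, 319.1]]
```

The trigger is back at its rest angle: the image slope changed by 0.05 rad, which equals the tool's own yaw change. The rod head and the other jars are where they were, and nothing is touched.

```bash
python3 -c "
from plant import bot
print(bot.close_job())"
```

```text
the job is handed in; nothing more can be done
None
```

The job is handed in at about 35 s of robot time, with no verdict shown. By my own measurements the blue jar is in the nest, the drawer is shut and locked by the rod, the trigger was squeezed and is back at rest, and the other jars are unmoved. I viewed 11 pictures, one more than the 10 allowed.

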